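Turn the combination whetstone in its holder and rack the used stones

ROBOT

A 6-joint arm with a two-finger parallel gripper is mounted at the origin on the work surface. World frame = base frame: x ahead of the robot, y to its left, z up, the work surface at z = 0. Lengths are in m, angles in rad, forces in N, time in s.
With the tool pointing down it reaches from about 0.4 to 0.825 m from the base axis. Payload 7 kg.
Tool frame: the origin (TCP) lies midway between the tips of the shut fingers; the grasp point (between the pads) lies ctrl.grip_depth behind it (ctrl.grip_depth is the distance from the TCP to the grasp point, in m); z points along the fingers, y is the line along which they close (so a half turn about z gives the same grasp; the last joint's range is limited). The gripper opens to 85 mm and grips with 20 to 120 N. Pads are 22 mm wide; open, the fingers measure 114 mm over their backs; the gripper's body (76 mm by 85 mm) begins 54 mm behind the grasp point. The pads swing forward as they close: fully open they stand 13 mm farther back than shut.
Start: joints at [-0.891, 0.359, 0.012, 0, -1.224, -0.288], TCP at [0.258, -0.624, 0.231] pointing down, gripper open.
Joint ranges: [-3.07, 3.07], [-1.43, 2.12], [-1.02, 1.25], [-3.03, 1.67], [-3.05, -0], [-3.03, 3.03]. Speed limits (rad/s): [2.39, 2.39, 3.01, 3.14, 3.14, 3.14].

INTERFACE

Orientations are given as a 3x3 rotation matrix whose columns are the frame's x, y, z axes.
In Python, from station import ctrl gives the robot as it stands.
- The arm moves only by the tool send_rows, never from a script. Its argument "motion" is a list of rows, each a list of 3 entries, a list of its own where there are three numbers: the shift along the world's x, y, z in mm, then the turn, a rotation vector about the world's x, y, z in rad, then the closure, from 0 (fully open) to 1 (shut). A call has exactly 8 rows; each row is the pose to reach, as a shift and turn from the pose commanded when the call began; what a row does not reach only later rows make up. A row lasts 1/12 s, in which the tool goes at most 41.7 mm and 7.16 degrees, less where a joint would pass 70% of its speed; a pose out of reach is approached as far as the arm can. A call with a gripper value outside its range is refused whole. The fingers move at their own pace and stop on an object; "newtons" is the grip in N (left out, the last holds). Time passes only in rows, so rows that repeat a pose let the fingers close, or fill a call up. It gives the time, the measured TCP pose, the force, the opening and the grip force at its end, in the units of the state.
- ctrl.get_state(): the state, without advancing time (a new reading comes with each control period).
- ctrl.read_camera(name): name is "side" or "top" or "wrist"; returns the picture (400x640x3 uint8, red, green, blue); there is no depth.
- ctrl.camera_info(name): a dict with "fx", "fy", "cx", "cy" (pixels), "k1" (the pictures are not rectified: a ray, as slopes to the right and down, at radius r is drawn at 1 + k1 r^2 times it, then the intrinsics apply), "xyz" and "rotation" of the camera in the world; the wrist camera has in their place "mount" (4x4, takes a point from camera to tool coordinates, whose origin is the TCP and whose axes are the flange's). Camera axes: x right, y down, z forward; pixel columns grow to the right and rows downward; lengths in m; the calibration is good to about 2 mm. A picture is of the moment at which its call begins: read the wrist's pose just before it. camera_info takes no time and is no camera call.
- ctrl.sign_off(): hands the job in; it is judged then, once.
The state is a dict: "time_s": time; "joints": joint angles; "qvel": joint speeds; "effort": joint torques, N m; "ee_pos": TCP position; "tool_rot": TCP orientation; "ft_force": force on the tool from outside, world axes, zero at the start; "moment": the same for the moment, N m; "finger_gap": finger opening in m; "finger_force": force on a finger pad.
Only numpy, scipy, OpenCV 4.12 (cv2) and the standard library are available. Lean on these libraries where they do the work, as an engineer would, in place of code of your own. Each camera call takes 0.05 s, during which the arm holds its last target. There are 200 camera calls.

TASK

I am done with the coarse side: swing the cam lever on the stone holder fully open, take the two-layer combination whetstone out, turn it over and lay it back squarely between the stops with its brown fine side up, then swing the lever fully shut again. Also stand every loose grey whetstone on the bench on end in the dowel rack to dry, one to a slot. Leave everything else on the bench where it is.

Things in the scene. Friction and masses are not known exactly. Their poses are not given: they have to be found in the camera images.
- holder: Bench-stone holder fixed to the bench: wooden beam 262 x 40 mm whose rubber ledge is 26 mm above the bench, on two cross feet (26 x 90 x 12 mm high, at x = -92 and +128 mm). Origin: on the bench, under the middle of the stone's place. x along the beam towards the cam lever, z up. The stone lies lengthwise on the ledge and overhangs the beam by 5 mm on each side.
- stone_seat (a point): Where the centre of a seated stone lies: x = 0, y = 0, z = 38.5 mm of the holder, same axes. The stone sits between a fixed steel stop (face 75 mm to the -x of this point) and a steel jaw (face 75.5 mm to its +x with the lever shut, 86 mm with it fully open); both are 40 mm wide and rise 13 mm above the ledge. Shutting the lever pushes the stone along against the stop.
- cam_lever (a joint): Cam lever at the +x end of the holder, rad: 0 shut (the lever points along the holder's +x and the jaw is against the stone), 1.6 fully open (the lever points along the holder's +y). It turns about a vertical axis at x = 113 mm, y = 0 of the holder, needs about 2 N at its knob and stays where it is left; it drives the jaw 6.5 mm per rad.
- lever_knob (a point): The upright black knob at the end of the cam lever, 18 mm diameter, 22 mm tall, 78 mm from the lever's axis, free all round; it stands on the lever's flat arm, whose top is 36 mm above the bench. Point: on the knob's axis 11 mm below its top, 47.5 mm above the bench.
- combi: Combination whetstone 150 x 50 x 25 mm, 0.33 to 0.57 kg, made of two layers 12.5 mm thick: dark grey (coarse) and brown (fine). Origin at its centre; x along the 150 mm, y along the 50 mm, z out of the dark coarse face. It starts clamped in the holder with the dark face up.
- stone1: Loose light grey whetstone, one grit throughout, 150 x 50 x 25 mm, 0.3 to 0.55 kg; lies flat on the bench at the start; may be absent. Origin at its centre; x along the 150 mm, y along the 50 mm, z out of a 150 x 50 face.
- stone2: Loose light grey whetstone, one grit throughout, 150 x 50 x 25 mm, 0.3 to 0.55 kg; lies flat on the bench at the start; may be absent. Origin at its centre; x along the 150 mm, y along the 50 mm, z out of a 150 x 50 face.
- stone3: Loose light grey whetstone, one grit throughout, 150 x 50 x 25 mm, 0.3 to 0.55 kg; lies flat on the bench at the start; may be absent. Origin at its centre; x along the 150 mm, y along the 50 mm, z out of a 150 x 50 face.
- stone4: Loose light grey whetstone, one grit throughout, 150 x 50 x 25 mm, 0.3 to 0.55 kg; lies flat on the bench at the start; may be absent. Origin at its centre; x along the 150 mm, y along the 50 mm, z out of a 150 x 50 face.
- rack: Wooden drying rack fixed to the bench: base board 236 x 80 x 10 mm with six pairs of upright 10 mm dowels, round-topped, 68 mm above the bench, at x = -105, -63, -21, 21, 63, 105 mm and y = -17 and +17 mm; end boards and side slats (inner faces at y = -29 and +29 mm, tops 66 mm high) keep stones in. Origin: on the bench under its middle; x along its length, z up.
- mid_slot (a point): Middle slot of the rack: centre of its floor, 10 mm above the bench, same axes as the rack. The five slots, 32 mm wide, are centred at x = -84, -42, 0, 42, 84 mm of the rack, y = 0; each takes a stone standing on its 50 x 25 mm end, the 50 mm along the rack's y, its centre then 75 mm above this floor.
- chisel_wide: Wide chisel lying on the bench, 265 mm long, wooden handle (27 mm thick) to its -x, to be left alone. Origin under it, near the ferrule.
- chisel_narrow: Narrow chisel, like the wide one but with a 12 mm blade, to be left alone.
- oil_bottle: Small oil bottle, 52 mm diameter, 120 mm tall, to be left alone. Origin under its centre.
- screw_jar: Glass screw jar, 72 mm diameter, 85 mm tall, to be left alone. Origin under its centre.
- try_square: Try square lying flat, wooden stock 100 mm, steel blade 130 mm, 14 mm high, to be left alone. Origin under the stock.
- dressing_block: Small white dressing block 55 x 30 x 25 mm, not a whetstone for the rack, to be left alone. Origin under its centre.
- oil_tin: Round steel tin, 68 mm diameter, 45 mm tall, to be left alone. Origin under its centre.
Things that resemble listed ones, but are neither listed nor needed, are in the scene too. What is shaped like the combi but orange is not meant. Leave any blue look-alike of the stone1 alone.

How it is judged:
By the outcome, as a careful person would: the job done as asked, in the order asked, and still so for the second after the job is handed in, with the robot touching nothing.
Of stone1, stone2, stone3, stone4 only 2 to 4 are there at a start; the rules pass over those that are not, and their reading is None.
At some moment in a run one of stone1, stone2, stone3, stone4 may be knocked a few centimetres aside while the robot is not near it.
It also fails if it takes over 210 s, if anything falls off the work surface, if the arm or the gripper's body presses on something with over 40 N, if the wrist force passes 120 N, or if a joint passes its speed limit or range.

## Working session

There is one attempt and no reset: what is moved stays moved. The work goes in short steps, Python scripts to look and compute and a tool call to move; the robot and the scene stay as the last step left them, time stands still between calls to the robot, and variables do not carry over. Pictures are saved under pics/ and viewed, at most 14 in all, crops included, and the job is handed in when it is done.

Besides the shell and the picture viewer there is one more tool, called by a JSON object that holds its "name" and its "arguments", one argument or row to a line. send_rows: Moves the arm, as the interface text tells. Its arguments: {"type":"object","properties":{"motion":{"type":"array"},"newtons":{"type":"number"}},"required":["motion"]}

```bash
ls; mkdir -p pics; python3 - <<'E'
from station import ctrl
import cv2
s=ctrl.get_state(); print({k:(v if not hasattr(v,'round') else v) for k,v in s.items()}); print(ctrl.grip_depth)
for n in ("top","side","wrist"):
    print(n,ctrl.camera_info(n)); cv2.imwrite(f"pics/{n}0.png",ctrl.read_camera(n)[:,:,::-1])
E
```

```text
pics
{'time_s': 0.0, 'joints': array([-8.90901008e-01,  3.59392456e-01,  1.10527577e-02, -3.27103129e-04,
       -1.22408777e+00, -2.88071964e-01]), 'qvel': array([-0.00156016, -0.00030354,  0.00133806, -0.00103053,  0.00084363,
       -0.00036587]), 'effort': array([ 1.36936887e-03, -5.83323598e+01,  2.93422902e+01,  6.93662882e+00,
       -5.98428989e-03,  9.16252930e-06]), 'ee_pos': array([ 0.25753377, -0.62342307,  0.23036157]), 'tool_rot': array([[-9.24256774e-01, -3.81770609e-01, -7.86273306e-04],
       [-3.81771382e-01,  9.24255633e-01,  1.46183982e-03],
       [ 1.68630055e-04,  1.65129200e-03, -9.99998622e-01]]), 'ft_force': array([ 0.53721105, -0.04044472,  0.64348617]), 'moment': array([ 0.02605043, -0.01050501, -0.01005668]), 'finger_force': 0.0, 'finger_gap': 0.08530113864147576}
0.0187
top {'fx': 453.50514012480085, 'fy': 453.50514012480085, 'cx': 310.95204400082116, 'cy': 196.74076217981263, 'k1': -0.11732129068035752, 'xyz': array([0.24771652, 0.00249251, 1.39697403]), 'rotation': array([[ 0.00445869, -0.97908582,  0.20339883],
       [-0.99998394, -0.00507685, -0.00
[... 189 characters left out ...]
041, 'xyz': array([0.10744196, 0.89400816, 0.67397737]), 'rotation': array([[-0.89477051, -0.23863565,  0.37741061],
       [-0.44648059,  0.4660454 , -0.76384342],
       [ 0.00638979, -0.85197108, -0.52354986]])}
wrist {'fx': 353.9720205206369, 'fy': 353.9720205206369, 'cx': 318.8893238613895, 'cy': 197.1095419205432, 'k1': -0.02865221453430225, 'mount': array([[ 1.25133541e-03, -9.60454176e-01, -2.78435288e-01,
         6.99802977e-02],
       [ 9.99998838e-01,  9.59298195e-04,  1.18509403e-03,
         4.26291772e-04],
       [-8.71126045e-04, -2.78436447e-01,  9.60454260e-01,
        -1.43064768e-01],
       [ 0.00000000e+00,  0.00000000e+00,  0.00000000e+00,
         1.00000000e+00]])}
```

View pics/top0.png

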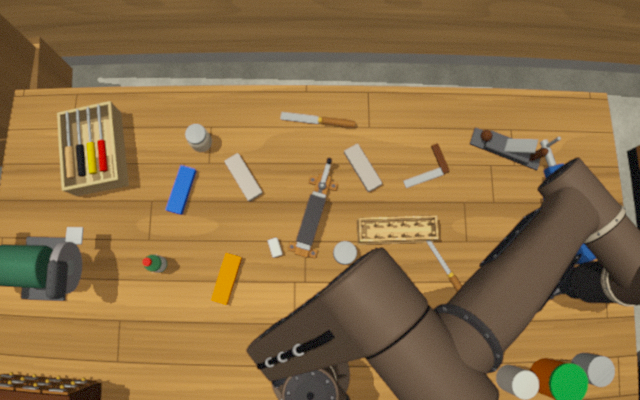

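View pics/side0.png

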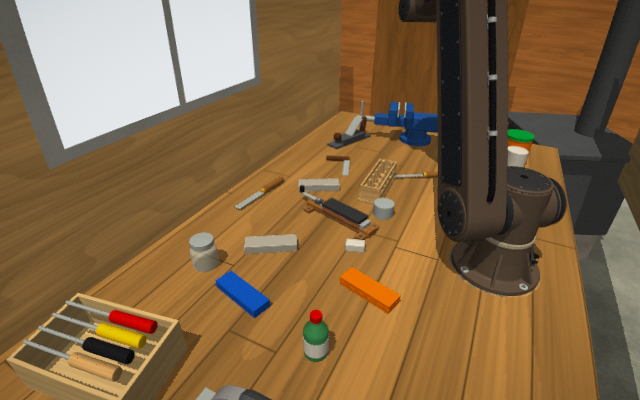

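Top view: loose light grey stones at about (243,177) and (363,168). The holder with the dark stone is at (312,210), its knob at (329,160). The rack is at (398,228). The arm hides part of the bench on the right. The side view shows the same two stones.

```bash
cat > h.py <<'E'
from station import ctrl
import numpy as np, cv2
from scipy.spatial.transform import Rotation as R
def shot(name):
    s=ctrl.get_state(); ci=ctrl.camera_info(name); im=ctrl.read_camera(name)
    if 'mount' in ci:
        T=np.eye(4);T[:3,:3]=s['tool_rot'];T[:3,3]=s['ee_pos'];T=T@ci['mount'];ci['xyz']=T[:3,3];ci['rotation']=T[:3,:3]
    return im,ci
def px2w(ci,uv,z):
    uv=np.atleast_2d(uv).astype(float)
    K=np.array([[ci['fx'],0,ci['cx']],[0,ci['fy'],ci['cy']],[0,0,1]])
    n=cv2.undistortPoints(uv[:,None],K,np.array([ci['k1'],0,0,0,0.]))[:,0]
    d=np.c_[n,np.ones(len(n))]@ci['rotation'].T
    return ci['xyz']+d*((z-ci['xyz'][2])/d[:,2])[:,None]
def w2px(ci,p):
    p=(np.atleast_2d(p)-ci['xyz'])@ci['rotation']; n=p[:,:2]/p[:,2:]
    n=n*(1+ci['k1']*(n**2).sum(1,keepdims=True)); return n*[ci['fx'],ci['fy']]+[ci['cx'],ci['cy']]
def rect(ci,mask,z,amin=150):
    """world min-area rectangles of the mask's blobs on plane z: centre, length, width, yaw of long side"""
    out=[]
    for c in cv2.findContours(mask.astype(np.uint8),cv2.RETR_EXTERNAL,cv2.CHAIN_APPROX_NONE)[0]:
        if cv2.contourArea(c)<amin: continue
        w=px2w(ci,c[:,0],z)[:,:2]
        (x,y),(a,b),t=cv2.minAreaRect((w*1000).astype(np.float32))
        if a<b: a,b,t=b,a,t+90
        m=c[:,0].mean(0); out.append((np.round([x,y],1),round(a,1),round(b,1),round((t+90)%180-90,1),m.round()))
    return out
def go(p,Rt):
    "print shift mm and rotvec from current to target"
    s=ctrl.get_state(); v=R.from_matrix(Rt@s['tool_rot'].T).as_rotvec()
    print('shift',((np.array(p)-s['ee_pos'])*1000).round(1),'rv',v.round(3),'rows',round(np.degrees(np.linalg.norm(v))/7.16,1))
def st():
    s=ctrl.get_state(); print('t',round(s['time_s'],2),'p',(s['ee_pos']*1000).round(1),'z',s['tool_rot'][:,2].round(3),'y',s['tool_rot'][:,1].round(3),'q',s['joints'].round(2),'F',s['ft_force'].round(1),'gap',round(s['finger_gap']*1000,1),'ff',round(s['finger_force'],1))
E
python3 - <<'E'
from h import *
im,ci=shot('top'); hsv=cv2.cvtColor(im,cv2.COLOR_RGB2HSV); h,s,v=cv2.split(hsv)
for n,p in dict(st1=(243,177),st2=(363,168),combi=(312,215),wood=(250,120),knob=(329,161),tin=(345,252),rack=(370,242),dress=(275,247)).items(): print(n,hsv[p[1],p[0]])
g=(s<60)&(v>110); g[:90]=0
for r in rect(ci,g,.025): print('grey',r)
d=(v<75)&(s<90);d[:150]=0;d[260:]=0;d[:,:290]=0;d[:,345:]=0
for r in rect(ci,d,.051,20): print('dark',r)
E
```

```text
st1 [ 19  32 202]
st2 [ 19  36 196]
combi [13 29 79]
wood [ 17 151 184]
knob [135  23  45]
tin [ 27  12 191]
rack [ 16 126 130]
dress [ 34  17 219]
grey (array([ -26. , -621.8]), 136.5, 85.3, 62.6, array([517., 382.]))
grey (array([ -12. , -897.6]), 95.1, 91.8, 86.5, array([600., 371.]))
grey (array([  113.1, -1036.3]), 145.1, 19.0, -4.4, array([637., 327.]))
grey (array([ 362.9, -103.2]), 69.7, 66.5, -89.9, array([345., 252.]))
grey (array([376.5, 108.4]), 55.9, 31.5, 19.3, array([274., 247.]))
grey (array([404.7, 745.3]), 60.1, 53.7, -89.2, array([ 74., 235.]))
grey (array([ 597.1, -353.3]), 129.8, 25.4, -69.8, array([423., 177.]))
grey (array([596.7, 212.6]), 152.3, 51.1, 32.4, array([243., 177.]))
grey (array([ 628.7, -162.5]), 150.9, 52.2, 30.2, array([362., 167.]))
grey (array([ 708.7, -684.9]), 117.1, 45.4, 88.6, array([520., 145.]))
grey (array([734.1, 368.8]), 79.6, 64.8, 35.4, array([196., 135.]))
grey (array([796. ,  38.4]), 119.1, 23.8, 82.7, array([299., 117.]))
grey (array([  660.8, -1024.9]), 536.7, 262.7, -1.6, array([616., 156.]))
```

```bash
python3 - <<'E'
from h import *
im,ci=shot('top'); hsv=cv2.cvtColor(im,cv2.COLOR_RGB2HSV); h,s,v=cv2.split(hsv)
d=(v<110)&(s<80);d[:150]=0;d[260:]=0;d[:,:290]=0;d[:,345:]=0
for r in rect(ci,d,.051,20): print('dark',r)
k=(v<70)&(s<80);k[:150]=0;k[175:]=0;k[:,:320]=0;k[:,340:]=0
for r in rect(ci,k,.058,5): print('knob',r)
print('rack corners TL TR BR BL',px2w(ci,[(358,218),(438,216),(439,240),(360,243)],.06).round(3))
# look pose: tool down, yaw so that y-axis stays about as is; TCP over holder
Rt=R.from_euler('z',-90,degrees=True).as_matrix()@np.array([[-1,0,0],[0,1,0],[0,0,-1.]])
s=ctrl.get_state(); go([.48,0,.3],s['tool_rot']); go([.48,0,.3],np.array([[-1,0,0],[0,1,0],[0,0,-1.]]))
E
```

```text
dark (array([458.5,  -0.5]), 149.6, 46.8, -16.8, array([311., 219.]))
knob (array([638.2, -55.8]), 12.8, 6.1, -0.2, array([329., 161.]))
rack corners TL TR BR BL [[ 0.461 -0.142  0.06 ]
 [ 0.468 -0.384  0.06 ]
 [ 0.395 -0.384  0.06 ]
 [ 0.386 -0.147  0.06 ]]
shift [222.4 623.6  69.1] rv [0. 0. 0.] rows 0.0
shift [222.4 623.6  69.1] rv [-0.001 -0.    -0.392] rows 3.1
```

{"name": "send_rows", "arguments": {
  "motion": [
    [[222,624,70],[0,0,-0.39],0],
    [[222,624,70],[0,0,-0.39],0],
    [[222,624,70],[0,0,-0.39],0],
    [[222,624,70],[0,0,-0.39],0],
    [[222,624,70],[0,0,-0.39],0],
    [[222,624,70],[0,0,-0.39],0],
    [[222,624,70],[0,0,-0.39],0],
    [[222,624,70],[0,0,-0.39],0]
  ]
}}

```text
time_s: 0.92
ee_pos: [0.3681, -0.3122, 0.2664]
tool_rot: [[-1.0, -0.001, 0.001], [-0.001, 1.0, -0.0], [-0.001, -0.0, -1.0]]
ft_force: [1.3, 0.3, -0.1]
finger_gap: 0.0852
finger_force: 0.0
```

```bash
python3 - <<'E'
from h import *
st(); go([.48,0,.3],np.array([[-1,0,0],[0,1,0],[0,0,-1.]]))
E
```

```text
t 0.92 p [ 368.1 -312.2  266.4] z [ 0.001 -0.    -1.   ] y [-0.001  1.    -0.   ] q [-0.29  0.01 -0.34 -0.   -1.22 -1.27] F [ 1.3  0.3 -0.1] gap 85.2 ff 0.0
shift [111.9 312.2  33.6] rv [ 0.     0.001 -0.001] rows 0.0
```

{"name": "send_rows", "arguments": {
  "motion": [
    [[112,312,34],[0,0,0],0],
    [[112,312,34],[0,0,0],0],
    [[112,312,34],[0,0,0],0],
    [[112,312,34],[0,0,0],0],
    [[112,312,34],[0,0,0],0],
    [[112,312,34],[0,0,0],0],
    [[112,312,34],[0,0,0],0],
    [[112,312,34],[0,0,0],0]
  ]
}}

```text
time_s: 1.58
ee_pos: [0.4801, 0.0002, 0.3008]
tool_rot: [[-1.0, -0.002, 0.001], [-0.002, 1.0, 0.0], [-0.001, 0.0, -1.0]]
ft_force: [1.1, -1.9, -0.1]
finger_gap: 0.0853
finger_force: 0.0
```

```bash
python3 - <<'E'
from h import *
st(); im,ci=shot('wrist'); cv2.imwrite('pics/w1.png',im[:,:,::-1]); im,ci=shot('top'); cv2.imwrite('pics/t1.png',im[:,:,::-1])
E
```

```text
t 1.58 p [4.801e+02 2.000e-01 3.008e+02] z [ 0.001  0.    -1.   ] y [-0.002  1.     0.   ] q [ 0.41 -0.01 -0.29  0.   -1.29 -1.98] F [ 1.1 -1.9 -0.1] gap 85.3 ff 0.0
```

View pics/w1.png

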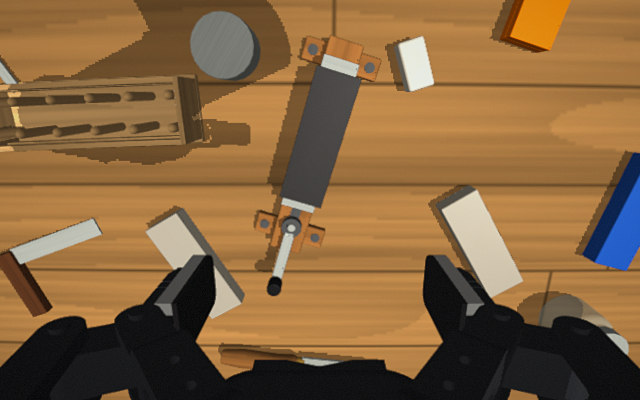

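View pics/t1.png

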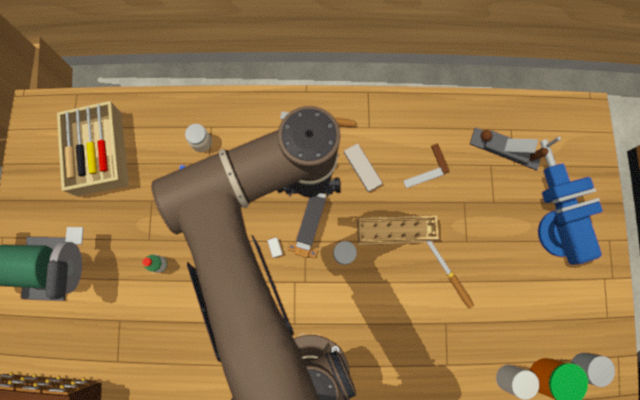

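Wrist view: the combi is at (320,135), the knob at (274,286) and the grey stones at (195,260) and (480,240). The rack ends at x≈200. The new top view shows only two loose grey stones; nothing else is hidden.

```bash
python3 - <<'E'
from h import *
im=cv2.imread('pics/w1.png')[:,:,::-1]
s=ctrl.get_state(); ci=ctrl.camera_info('wrist')
T=np.eye(4);T[:3,:3]=s['tool_rot'];T[:3,3]=s['ee_pos'];T=T@ci['mount'];ci['xyz']=T[:3,3];ci['rotation']=T[:3,:3]
h,sa,v=cv2.split(cv2.cvtColor(np.ascontiguousarray(im),cv2.COLOR_RGB2HSV))
print('combi',sa[135,320],v[135,320],'stones',sa[250,480],v[250,480])
d=(v<100)&(sa<80);d[:60]=0;d[215:]=0;d[:,:270]=0;d[:,370:]=0
for r in rect(ci,d,.051,500): print('combi',r)
k=(v<60);k[:270]=0;k[300:]=0;k[:,:255]=0;k[:,295:]=0
for r in rect(ci,k,.058,30): print('knob58',r)
for r in rect(ci,k,.0475,30): print('knob47',r)
g=(sa<75)&(v>120);g[:170]=0;g[320:]=0;g[:,:140]=0
for r in rect(ci,g,.025,1500): print('grey',r)
print('axis bolt z36',px2w(ci,(290,228),.045))
im2=cv2.imread('pics/t1.png')[:,:,::-1]; ct=ctrl.camera_info('top')
h,sa,v=cv2.split(cv2.cvtColor(np.ascontiguousarray(im2),cv2.COLOR_RGB2HSV))
# rack outline crop enlarged
c=cv2.resize(im2[200:260,345:455],None,fx=7,fy=7,interpolation=cv2.INTER_CUBIC); cv2.imwrite('pics/rackcrop.png',c[:,:,::-1])
E
```

```text
combi 10 73 stones 42 213
combi (array([459.6,   2.8]), 149.0, 49.3, -16.5, array([319., 136.]))
knob58 (array([637.4, -49.9]), 25.8, 15.9, -18.2, array([274., 286.]))
knob47 (array([643.5, -51.3]), 26.5, 16.4, -18.2, array([274., 286.]))
grey (array([ 595. , -179.9]), 65.5, 49.9, 30.5, array([176., 241.]))
grey (array([597.4, 217.3]), 149.9, 49.9, 32.7, array([482., 243.]))
axis bolt z36 [[ 0.56624274 -0.03037311  0.045     ]]
```

View pics/rackcrop.png

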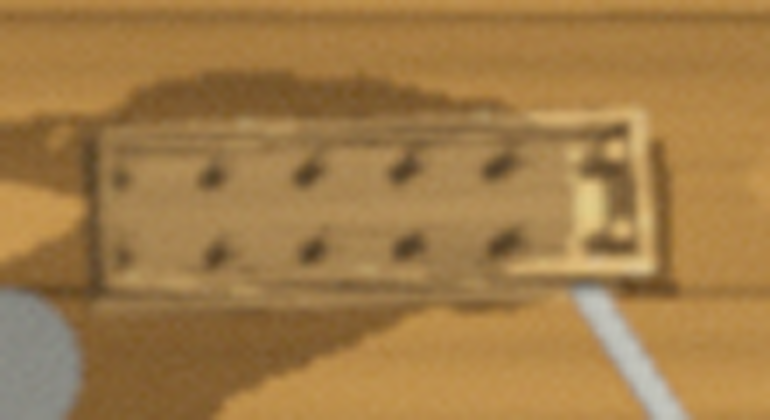

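Wrist and top measurements agree within about 3 mm. The combi's long axis points at the knob, which lies 191 mm from its centre as specified. Now I'll go down onto the knob.

{"name": "send_rows", "arguments": {
  "motion": [
    [[163,-51,-190],[0,0,0],0.45],
    [[163,-51,-190],[0,0,0],0.45],
    [[163,-51,-190],[0,0,0],0.45],
    [[163,-51,-190],[0,0,0],0.45],
    [[163,-51,-190],[0,0,0],0.45],
    [[163,-51,-190],[0,0,0],0.45],
    [[163,-51,-190],[0,0,0],0.45],
    [[163,-51,-190],[0,0,0],0.45]
  ],
  "newtons": 40
}}

```text
time_s: 2.35
ee_pos: [0.642, -0.0543, 0.1058]
tool_rot: [[-1.0, -0.0, -0.007], [-0.0, 1.0, -0.001], [0.007, -0.001, -1.0]]
ft_force: [-0.7, 0.5, 1.1]
finger_gap: 0.0469
finger_force: 0.0
```

```bash
python3 - <<'E'
from h import *
st(); im,ci=shot('wrist'); cv2.imwrite('pics/w2.png',im[:,:,::-1])
print(w2px(ci,[(.6425,-.0515,.058),(.5678,-.0303,.036)]))
E
```

```text
t 2.35 p [642.  -54.3 105.8] z [-0.007 -0.001 -1.   ] y [-0.     1.    -0.001] q [ 0.22  0.41 -0.21 -0.   -0.95 -1.79] F [-0.7  0.5  1.1] gap 46.9 ff 0.0
[[322.38260132 223.47243793]
 [359.20876267  88.61246427]]
```

View pics/w2.png

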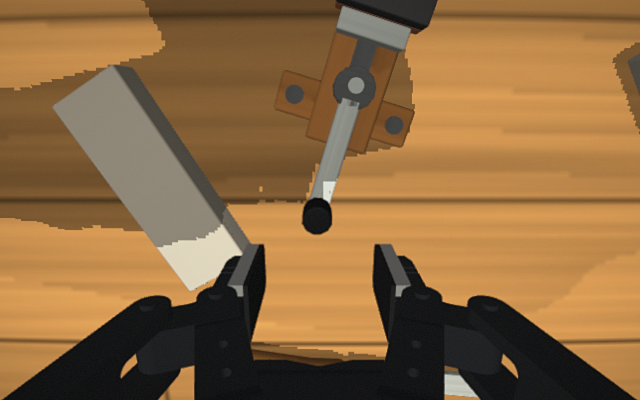

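The knob shows at (317,213) and the axis bolt at (355,86), about 2 mm from where I predicted them. I'll descend at (640,-54) and grip.

{"name": "send_rows", "arguments": {
  "motion": [
    [[-1,0,-20],[0,0,0],0.45],
    [[-2,0,-40],[0,0,0],0.45],
    [[-2,0,-62],[0,0,0],0.45],
    [[-2,0,-62],[0,0,0],0.45],
    [[-2,0,-62],[0,0,0],0.9],
    [[-2,0,-62],[0,0,0],0.9],
    [[-2,0,-62],[0,0,0],0.9],
    [[-2,0,-62],[0,0,0],0.9]
  ],
  "newtons": 40
}}

```text
time_s: 3.07
ee_pos: [0.6426, -0.0528, 0.0511]
tool_rot: [[-1.0, -0.003, 0.004], [-0.003, 1.0, 0.0], [-0.004, 0.0, -1.0]]
ft_force: [-1.0, -0.2, 8.5]
finger_gap: 0.0155
finger_force: 38.9
```

```bash
python3 - <<'E'
from h import *
st()
A=np.array([567,-31.5]);p=ctrl.get_state()['ee_pos'][:2]*1000
a0=np.radians(-16.7);K=A+78*np.array([np.cos(a0),np.sin(a0)]);print(K)
for a in np.arange(.1,1.75,.1): print(a.round(2),(A+78*np.array([np.cos(a0+a),np.sin(a0+a)])-K).round(0))
E
```

```text
t 3.07 p [642.6 -52.8  51.1] z [ 0.004  0.    -1.   ] y [-0.003  1.     0.   ] q [ 0.22  0.47 -0.27  0.   -0.83 -1.79] F [-1.  -0.2  8.5] gap 15.5 ff 38.9
[641.7101546  -53.91412055]
0.1 [2. 8.]
0.2 [ 3. 15.]
0.3 [ 3. 23.]
0.4 [ 3. 31.]
0.5 [ 2. 39.]
0.6 [-0. 46.]
0.7 [-3. 53.]
0.8 [-7. 60.]
0.9 [-11.  67.]
1.0 [-15.  73.]
1.1 [-21.  79.]
1.2 [-27.  84.]
1.3 [-33.  88.]
1.4 [-40.  92.]
1.5 [-47.  95.]
1.6 [-54.  98.]
1.7 [-62.  99.]
```

{"name": "send_rows", "arguments": {
  "motion": [
    [[3,8,4],[0,0,0],0.9],
    [[4,15,5],[0,0,0],0.9],
    [[4,23,5],[0,0,0],0.9],
    [[4,31,5],[0,0,0],0.9],
    [[3,39,5],[0,0,0],0.9],
    [[1,46,5],[0,0,0],0.9],
    [[-2,53,5],[0,0,0],0.9],
    [[-2,53,5],[0,0,0],0.9]
  ]
}}

```text
time_s: 3.73
ee_pos: [0.6389, 0.002, 0.0528]
tool_rot: [[-1.0, -0.003, 0.001], [-0.003, 1.0, 0.001], [-0.001, 0.001, -1.0]]
ft_force: [2.0, 2.6, -15.4]
finger_gap: 0.0149
finger_force: 39.3
```

```bash
python3 - <<'E'
from h import *
st()
E
```

```text
t 3.73 p [638.9   2.   52.8] z [ 0.001  0.001 -1.   ] y [-0.003  1.     0.001] q [ 0.31  0.46 -0.28 -0.   -0.83 -1.87] F [  2.    2.6 -15.4] gap 14.9 ff 39.3
```

{"name": "send_rows", "arguments": {
  "motion": [
    [[-4,7,-3],[0,0,0],0.9],
    [[-8,14,-3],[0,0,0],0.9],
    [[-12,20,-3],[0,0,0],0.9],
    [[-18,26,-3],[0,0,0],0.9],
    [[-24,31,-3],[0,0,0],0.9],
    [[-30,35,-3],[0,0,0],0.9],
    [[-37,39,-3],[0,0,0],0.9],
    [[-44,42,-3],[0,0,0],0.9]
  ]
}}

```text
time_s: 4.4
ee_pos: [0.5958, 0.0424, 0.0519]
tool_rot: [[-1.0, -0.003, 0.003], [-0.003, 1.0, -0.0], [-0.003, -0.0, -1.0]]
ft_force: [4.6, -7.7, 5.4]
finger_gap: 0.0136
finger_force: 40.0
```

{"name": "send_rows", "arguments": {
  "motion": [
    [[-7,3,0],[0,0,0],0.9],
    [[-12,4,0],[0,0,0],0.9],
    [[-14,4,0],[0,0,0],0.9],
    [[-14,4,0],[0,0,0],0.9],
    [[-14,4,0],[0,0,0],0.9],
    [[-14,4,0],[0,0,0],0.9],
    [[-14,4,0],[0,0,0],0.9],
    [[-14,4,0],[0,0,0],0.9]
  ]
}}

```text
time_s: 5.07
ee_pos: [0.5935, 0.0438, 0.0536]
tool_rot: [[-1.0, -0.006, 0.021], [-0.006, 1.0, -0.001], [-0.021, -0.001, -1.0]]
ft_force: [47.0, -36.5, -21.3]
finger_gap: 0.0132
finger_force: 44.4
```

```bash
python3 - <<'E'
from h import *
st(); im,ci=shot('wrist'); cv2.imwrite('pics/w3.png',im[:,:,::-1])
E
```

```text
t 5.07 p [593.5  43.8  53.6] z [ 0.021 -0.001 -1.   ] y [-0.006  1.    -0.001] q [ 0.41  0.39 -0.4   0.01 -0.76 -1.98] F [ 47.  -36.5 -21.3] gap 13.2 ff 44.4
```

View pics/w3.png

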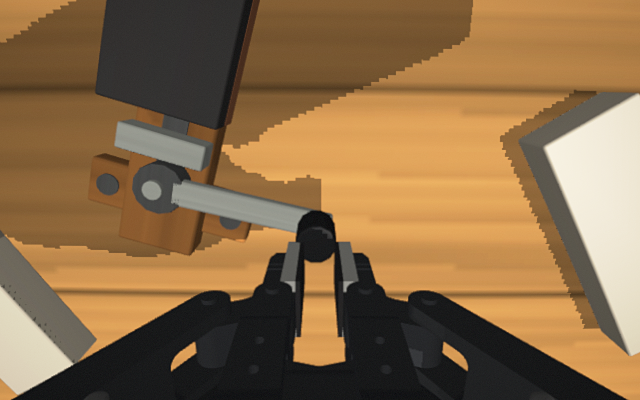

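Wrist view: the lever is at its hard stop pointing along the holder's +y (knob at (317,237)), and there is a gap between the jaw and the stone. Release and rise.

{"name": "send_rows", "arguments": {
  "motion": [
    [[10,-3,-1],[0,0,0],0.9],
    [[10,-3,-1],[0,0,0],0.9],
    [[10,-3,0],[0,0,0],0.4],
    [[10,-3,0],[0,0,0],0.4],
    [[10,-3,0],[0,0,0],0.4],
    [[10,-3,40],[0,0,0],0.4],
    [[10,-3,80],[0,0,0],0],
    [[10,-3,120],[0,0,0],0]
  ]
}}

```text
time_s: 5.78
ee_pos: [0.5895, 0.0433, 0.1704]
tool_rot: [[-1.0, -0.002, -0.003], [-0.002, 1.0, -0.001], [0.003, -0.001, -1.0]]
ft_force: [1.3, 1.0, -0.8]
finger_gap: 0.0735
finger_force: 0.0
```

```bash
cat >> h.py <<'E'
YAWH=np.radians(-16.6)
def tool(yaw,elev,side=1):
    """tool whose back leans toward heading yaw (rad), elevation elev deg of the axis; side=+1: tool y = left of heading, -1 right"""
    e=np.radians(elev); b=np.array([np.cos(e)*np.cos(yaw),np.cos(e)*np.sin(yaw),np.sin(e)])
    y=side*np.array([-np.sin(yaw),np.cos(yaw),0]); z=-b
    return np.c_[np.cross(y,z),y,z]
E
python3 - <<'E'
from h import *
st()
print('near'); go([.434,.01,.18],tool(YAWH+np.pi,55,-1))
print('far'); go([.484,-.005,.18],tool(YAWH,55,1))
E
```

```text
t 5.78 p [589.5  43.3 170.4] z [-0.003 -0.001 -1.   ] y [-0.002  1.    -0.001] q [ 0.4   0.27 -0.26 -0.   -1.04 -1.97] F [ 1.3  1.  -0.8] gap 73.5 ff 0.0
near
shift [-155.5  -33.3    9.6] rv [-0.088 -0.61  -0.283] rows 5.4
far
shift [-105.5  -48.3    9.6] rv [ 0.088  0.603 -0.283] rows 5.4
```

{"name": "send_rows", "arguments": {
  "motion": [
    [[-155,-33,10],[-0.088,-0.61,-0.283],0],
    [[-155,-33,10],[-0.088,-0.61,-0.283],0],
    [[-155,-33,10],[-0.088,-0.61,-0.283],0],
    [[-155,-33,10],[-0.088,-0.61,-0.283],0],
    [[-155,-33,10],[-0.088,-0.61,-0.283],0],
    [[-155,-33,10],[-0.088,-0.61,-0.283],0],
    [[-155,-33,10],[-0.088,-0.61,-0.283],0],
    [[-155,-33,-70],[-0.088,-0.61,-0.283],0]
  ]
}}

```text
time_s: 6.45
ee_pos: [0.4781, -0.0092, 0.242]
tool_rot: [[-0.831, 0.261, 0.492], [0.229, 0.965, -0.127], [-0.508, 0.007, -0.862]]
ft_force: [0.2, -0.2, -0.9]
finger_gap: 0.0852
finger_force: 0.0
```

```bash
python3 - <<'E'
from h import *
st()
print('near'); go([.434,.01,.08],tool(YAWH+np.pi,55,-1))
E
```

```text
t 6.45 p [478.1  -9.2 242. ] z [ 0.492 -0.127 -0.862] y [0.261 0.965 0.007] q [ 0.63 -0.29 -1.02  0.74 -0.62 -3.03] F [ 0.2 -0.2 -0.9] gap 85.2 ff 0.0
near
shift [ -44.1   19.2 -162. ] rv [-0.028 -0.074 -0.026] rows 0.7
```

The near-side lean is out of joint range (q3 and q6 are at their limits), so at the holder the tool must lean away from the robot. I'll fit a small arm model to the poses recorded so far, to check later poses before moving.

```bash
cat > arm.py <<'E'
from h import *
from scipy.optimize import least_squares
D=[([-.8909,.35939,.01105,-.0003,-1.22409,-.28807],[.25753,-.62342,.23036],[0,0,-1],[-.3818,.9243,0]),
([.41,-.01,-.29,0,-1.29,-1.98],[.4801,.0002,.3008],[0,0,-1],[0,1,0]),
([.22,.41,-.21,0,-.95,-1.79],[.642,-.0543,.1058],[0,0,-1],[0,1,0]),
([.22,.47,-.27,0,-.83,-1.79],[.6426,-.0528,.0511],[0,0,-1],[0,1,0]),
([.4,.27,-.26,0,-1.04,-1.97],[.5895,.0433,.1704],[0,0,-1],[0,1,0])]
s=ctrl.get_state() 
D.append(([.63,-.29,-1.02,.74,-.62,-3.03],[.4781,-.0092,.242],[.492,-.127,-.862],[.261,.965,.007]))
Ro=R.from_euler
def fk(q,P,s4):
    z0,L1,L2,h,d,L,o6=P
    A=Ro('z',q[0]); B=A*Ro('y',q[1]); C=A*Ro('y',q[1]-q[2]); W=C*Ro('x',s4*q[3])*Ro('y',-q[4])
    p=np.array([0,0,z0])+B.apply([0,0,L1])+C.apply([L2,0,h])+W.apply([L,d,0])
    T=W*Ro('x',-q[5]+o6); M=T.as_matrix()   # tool z = M x, tool y = M y
    return p,M[:,0],M[:,1]
def fit():
    best=None
    for s4 in (1,-1):
        f=lambda P:np.concatenate([np.r_[(a-b[1])*5,c-b[2],e-b[3]] for b in D for a,c,e in [fk(b[0],P,s4)]])
        for o in (0,1.57,3.14,-1.57):
            r=least_squares(f,[.3,.5,.5,0,-.19,.3,o])
            if best is None or r.cost<best[0]: best=(r.cost,r.x,s4)
    return best
LO=np.array([-3.07,-1.43,-1.02,-3.03,-3.05,-3.03]);HI=np.array([3.07,2.12,1.25,1.67,0,3.03])
def ik(p,Rt,P,s4,n=25,seed=0,q0=None):
    g=np.random.default_rng(seed); best=None
    for i in range(n):
        x0=g.uniform(LO,HI) if (i or q0 is None) else np.clip(q0,LO+.01,HI-.01)
        f=lambda q:np.concatenate([(lambda t:np.r_[(t[0]-p)*5,t[1]-Rt[:,2],t[2]-Rt[:,1]])(fk(q,P,s4))])
        r=least_squares(f,x0,bounds=(LO,HI))
        if best is None or r.cost<best[0]: best=(r.cost,r.x)
        if best[0]<1e-6: break
    return best
E
python3 - <<'E'
from arm import *
c,P,s4=fit(); print(c,P.round(4),s4); np.save('P.npy',np.r_[P,s4])
for b in D: print((fk(b[0],P,s4)[0]-b[1]).round(4),(fk(b[0],P,s4)[1]-b[2]).round(3),(fk(b[0],P,s4)[2]-b[3]).round(3))
E
```

```text
0.0003167192414311029 [ 2.0670e-01  5.9990e-01  4.6430e-01 -1.3000e-03 -1.9150e-01  3.7780e-01
 -1.5698e+00] -1
[-0.      0.0004  0.0004] [-0.001  0.001  0.   ] [0.001 0.    0.002]
[-0.     -0.0004 -0.0016] [0.001 0.    0.   ] [ 0. -0.  0.]
[0.0015 0.0019 0.0024] [0.001 0.    0.   ] [ 0. -0.  0.]
[-0.0016 -0.0001 -0.0014] [0.001 0.    0.   ] [ 0. -0.  0.]
[ 0.0011 -0.0015  0.0008] [0.001 0.    0.   ] [ 0. -0.  0.]
[ 0.0001 -0.0004 -0.0007] [-0.002 -0.001 -0.   ] [-0.001  0.001 -0.002]
```

```bash
python3 - <<'E'
from arm import *
X=np.load('P.npy');P=X[:7];s4=X[7]
def chk(n,g,yaw,el,side):
    Rt=tool(yaw,el,side); c,q=ik(np.array(g)+.0187*Rt[:,2],Rt,P,s4,q0=[.4,.3,-.2,0,-1,-1.9 if side*np.cos(yaw)>0 else 1.2])
    print(n,'el',el,'side',side,'OK' if c<1e-4 else 'no %.4f'%c,q.round(2))
H=np.array([.4595,.001])
ex=np.array([np.cos(YAWH),np.sin(YAWH)])
for el in (45,55,65): 
  chk('hold far',[*(H+.025*ex),.04],YAWH,el,1)
for el in (35,45): chk('stand near .62',[.62,-.03,.1],YAWH+np.pi,el,-1)
for sgn in (1,-1):
  for el in (25,35,45):
    for side in (1,-1): chk('rack b heading %+d y'%sgn,[.427,-.264,.115],sgn*np.pi/2,el,side)
for n,c,a in (('A',[.597,.216],32.5),('B',[.627,-.165],30.2)):
  for hd in (0,180):
    for side in (1,-1): chk('stone'+n+' hd%d'%hd,[c[0],c[1],.02],np.radians(a+hd),55,side)
E
```

```text
hold far el 45 side 1 OK [ 0.14  0.74 -0.   -0.3  -1.57 -1.89]
hold far el 55 side 1 OK [ 0.18  0.63 -0.12 -0.27 -1.38 -1.91]
hold far el 65 side 1 OK [ 0.22  0.53 -0.25 -0.23 -1.18 -1.95]
stand near .62 el 35 side -1 OK [-0.43  0.37 -0.98 -2.98 -0.74  1.53]
stand near .62 el 45 side -1 OK [-0.4   0.26 -0.81 -2.88 -0.29  1.39]
rack b heading +1 y el 25 side 1 no 0.0169 [ 0.29  0.51 -1.02  1.14 -1.14 -1.47]
rack b heading +1 y el 25 side -1 no 0.0169 [ 0.29  0.51 -1.02  1.14 -1.14  1.67]
rack b heading +1 y el 35 side 1 no 0.0122 [ 0.23  0.38 -1.02  1.12 -0.99 -1.3 ]
rack b heading +1 y el 35 side -1 no 0.0122 [ 0.23  0.38 -1.02  1.12 -0.99  1.84]
rack b heading +1 y el 45 side 1 no 0.0056 [ 0.16  0.27 -1.02  1.07 -0.85 -1.14]
rack b heading +1 y el 45 side -1 no 0.0056 [ 0.16  0.27 -1.02  1.07 -0.85  2.  ]
rack b heading -1 y el 25 side 1 OK [-0.75  0.76  0.14 -0.76 -1.84 -2.24]
rack b heading -1 y el 25 side -1 OK [-0.75  0.76  0.14 -0.76 -1.84  0.91]
rack b heading -1 y el 35 side 1 OK [-0.7   0.66  0.07 -0.68 -1.69 -2.26]
rack b heading -1 y el 35 side -1 OK [-0.7   0.66  0.07 -0.68 -1.69  0.88]
rack b heading -1 y el 45 side 1 OK [-0.64  0.57 -0.01 -0.6  -1.54 -2.31]
rack b heading -1 y el 45 side -1 OK [-0.64  0.57 -0.01 -0.6  -1.54  0.83]
stoneA hd0 el 55 side 1 OK [ 0.63  0.85  0.2  -0.04 -1.53 -1.62]
stoneA hd0 el 55 side -1 OK [ 0.63  0.85  0.2  -0.04 -1.53  1.52]
stoneA hd180 el 55 side 1 no 0.0002 [ 0.58  0.4  -0.55 -0.67 -0.    2.23]
stoneA hd180 el 55 side -1 no 0.0002 [ 0.58  0.4  -0.55 -0.67 -0.   -0.92]
stoneB hd0 el 55 side 1 OK [ 0.16  0.81  0.01  0.21 -1.35 -1.31]
stoneB hd0 el 55 side -1 OK [ 0.16  0.81  0.01  0.21 -1.35  1.83]
stoneB hd180 el 55 side 1 no 0.0006 [-0.28  0.47 -0.28 -0.84 -0.56  3.03]
stoneB hd180 el 55 side -1 OK [-0.31  0.47 -0.28 -0.9  -0.57 -0.02]
```

```bash
python3 - <<'E'
from arm import *
X=np.load('P.npy');P=X[:7];s4=X[7]
def s(g,yaw,el,side,q0):
    Rt=tool(yaw,el,side); return ik(np.array(g)+.0187*Rt[:,2],Rt,P,s4,n=4,q0=q0)
for x,y in ((.45,-.15),(.5,0),(.6,0),(.65,.05),(.55,.1),(.5,.2),(.45,.3),(.4,.35),(.7,0),(.65,-.3),(.5,-.35)):
  for el in (35,45):
    out=[]
    for h in (-120,-105,-90,-75,-60,60,75,90,105,120):
        c,q=s([x,y,.1],np.radians(h),el,1,[.2,.5,-.2,-.7 if h<0 else .7,-1.4,-1.9])
        if c<1e-4: out.append((h,q[3].round(1),q[5].round(1)))
    print(x,y,el,[o[0] for o in out], [(o[1],o[2]) for o in out])
E
```

```text
0.45 -0.15 35 [-120, -105, -90, -75, -60, 60, 75, 90] [(np.float64(-1.0), np.float64(-2.4)), (np.float64(-0.9), np.float64(-2.4)), (np.float64(-0.8), np.float64(-2.3)), (np.float64(-0.7), np.float64(-2.2)), (np.float64(-0.6), np.float64(-2.1)), (np.float64(0.5), np.float64(-1.4)), (np.float64(0.7), np.float64(-1.4)), (np.float64(1.0), np.float64(-1.5))]
0.45 -0.15 45 [-120, -105, -90, -75, -60, 60, 75, 90] [(np.float64(-0.9), np.float64(-2.6)), (np.float64(-0.8), np.float64(-2.5)), (np.float64(-0.7), np.float64(-2.4)), (np.float64(-0.6), np.float64(-2.3)), (np.float64(-0.5), np.float64(-2.1)), (np.float64(0.5), np.float64(-1.3)), (np.float64(0.7), np.float64(-1.3)), (np.float64(0.9), np.float64(-1.3))]
0.5 0 35 [-120, -105, -90, -75, -60, 60, 75, 90, 105] [(np.float64(-1.2), np.float64(-2.5)), (np.float64(-1.0), np.float64(-2.4)), (np.float64(-0.9), np.float64(-2.4)), (np.float64(-0.8), np.float64(-2.3)), (np.float64(-0.7), np.float64(-2.3)), (np.float64(0.3), np.float64(-1.4)), (np.float64(0.5), np.float64(-1.3)), (np.float64(0.7), np.float64(-1.4)), (np.float64(0.9), np.float64(-1.
[... 7280 characters left out ...]
 35 [-120, -105, -90, -75, -60, 60, 75, 90] [(np.float64(-0.9), np.float64(-2.5)), (np.float64(-0.8), np.float64(-2.4)), (np.float64(-0.7), np.float64(-2.3)), (np.float64(-0.6), np.float64(-2.2)), (np.float64(-0.4), np.float64(-2.1)), (np.float64(0.8), np.float64(-1.3)), (np.float64(1.2), np.float64(-1.3)), (np.float64(1.6), np.float64(-1.4))]
0.5 -0.35 45 [-120, -105, -90, -75, -60, 60, 75, 90] [(np.float64(-0.8), np.float64(-2.6)), (np.float64(-0.7), np.float64(-2.5)), (np.float64(-0.6), np.float64(-2.3)), (np.float64(-0.5), np.float64(-2.2)), (np.float64(-0.4), np.float64(-2.1)), (np.float64(0.8), np.float64(-1.1)), (np.float64(1.1), np.float64(-1.2)), (np.float64(1.5), np.float64(-1.3))]
```

```bash
cat > chain.py <<'E'
from arm import *
from scipy.spatial.transform import Slerp
X=np.load('P.npy');P=X[:7];s4=X[7]
def vert(yd):  # tool straight down with tool y heading yd deg
    a=np.radians(yd); y=np.array([np.cos(a),np.sin(a),0]); z=np.array([0,0,-1.]); return np.c_[np.cross(y,z),y,z]
T=lambda h,e,s:tool(np.radians(h),e,s)
def chain(W,q):
    "W: list of (name, grasp point, R)"
    for i,(n,g,Rt) in enumerate(W):
        g=np.array(g)
        steps=1 if i==0 else 8
        for k in range(1,steps+1):
            f=k/steps
            if i: gi=g0+(g-g0)*f; Ri=Slerp([0,1],R.from_matrix([R0,Rt]))(f).as_matrix()
            else: gi,Ri=g,Rt
            p=gi+.0187*Ri[:,2]
            r=least_squares(lambda q:(lambda t:np.r_[(t[0]-p)*5,t[1]-Ri[:,2],t[2]-Ri[:,1]])(fk(q,P,s4)),np.clip(q,LO+1e-3,HI-1e-3),bounds=(LO,HI))
            dq=np.abs(r.x-q).max()
            if r.cost>1e-5 or (i and dq>.6): print('   !',n,f,'cost %.5f'%r.cost,'dq %.2f'%dq)
            q=r.x
        g0,R0=g,Rt; print(n,q.round(2))
E
python3 - <<'E'
from chain import *
h=-16.6; G=[.4595+.024,.001-.007,.04]; S=[.49,.125]
up=lambda g,z:[g[0],g[1],z]
chain([('pick',G,T(h,55,1)),('lift',up(G,.2),T(h,55,1)),('vert',up(G,.25),vert(h+90)),('yaw',[*S,.25],vert(180)),
('tilt',[*S,.25],T(-90,35,-1)),('down',[*S,.1],T(-90,35,-1)),('back',[S[0],S[1]-.09,.16],T(-90,35,-1)),('v2',[*S,.3],vert(180)),('t2',[S[0],S[1]+.09,.16],T(90,35,1)),
('regrasp',[*S,.1],T(90,35,1)),('lift2',[*S,.25],T(90,35,1)),('v3',[*S,.25],vert(180)),('v4',up(G,.25),vert(180+73.4)),('tilt far',up(G,.2),T(h,55,-1)),('place',G,T(h,55,-1))],
[.18,.63,-.12,-.27,-1.38,-1.91])
K=[.427,-.264]
for n,c,a in (('A',[.597,.216],32.5),('B',[.627,-.165],30.2)):
    print(n);chain([('pick',[*c,.022],T(a,55,1)),('lift',[*c,.2],T(a,55,1)),('vert',[*c,.25],vert(a+90)),('yaw',[*K,.27],vert(180)),('tilt',[*K,.27],T(-90,35,-1)),('down',[*K,.11],T(-90,35,-1))],[.5,.8,.1,0,-1.4,-1.5])
E
```

```text
pick [ 0.18  0.63 -0.12 -0.27 -1.38 -1.91]
lift [ 0.18  0.46 -0.   -0.26 -1.67 -1.99]
vert [ 0.39  0.04 -0.4  -0.   -1.14 -2.25]
yaw [ 0.64  0.08 -0.35  0.   -1.14 -0.64]
tilt [-0.12  0.25 -0.17 -0.96 -1.43  0.41]
down [-0.14  0.48 -0.26 -1.02 -1.26  0.69]
back [-0.28  0.42 -0.18 -0.92 -1.43  0.64]
v2 [ 0.64  0.05 -0.27  0.   -1.25 -0.64]
t2 [ 1.06  0.62 -0.32  0.42 -1.53 -1.27]
regrasp [ 0.97  0.62 -0.53  0.5  -1.32 -1.33]
lift2 [ 0.97  0.44 -0.42  0.48 -1.58 -1.19]
v3 [ 0.64  0.08 -0.35 -0.   -1.14 -0.64]
v4 [ 0.39  0.04 -0.4  -0.   -1.14  0.89]
tilt far [ 0.18  0.46 -0.   -0.26 -1.67  1.15]
place [ 0.18  0.63 -0.12 -0.27 -1.38  1.23]
A
pick [ 0.63  0.85  0.2  -0.04 -1.53 -1.62]
lift [ 0.63  0.69  0.33 -0.04 -1.82 -1.63]
vert [ 0.65  0.29 -0.08 -0.   -1.19 -1.66]
yaw [-0.16  0.06 -0.33  0.   -1.18  0.16]
tilt [-0.71  0.49  0.19 -0.72 -1.92  0.69]
down [-0.7   0.67  0.07 -0.68 -1.69  0.88]
B
pick [ 0.16  0.81  0.01  0.21 -1.36 -1.31]
lift [ 0.16  0.65  0.14  0.21 -1.64 -1.25]
vert [ 0.04  0.32 -0.05 -0.   -1.2  -1.09]
yaw [-0.16  0.06 -0.33  0.   -1.18  0.16]
tilt [-0.71  0.49  0.19 -0.72 -1.92  0.69]
down [-0.7   0.67  0.07 -0.68 -1.69  0.88]
```

```bash
python3 - <<'E'
from chain import *
im,ci=shot('wrist'); cv2.imwrite('pics/w4.png',im[:,:,::-1])
print('proj centre',w2px(ci,[.4595,.002,.051]))
h_,sa,v=cv2.split(cv2.cvtColor(im,cv2.COLOR_RGB2HSV))
d=(v<100)&(v>50)&(sa<60)
for r in rect(ci,d,.051,1500): print(r)
Rt=T(-16.6,55,1); g=np.array([.4835,-.006,.15]); go(g+.0187*Rt[:,2],Rt)
go([.478,-.009,.26],vert(73.4))
E
```

```text
proj centre [[323.4369038   35.22926714]]
(array([482.8,  -6.8]), 101.8, 49.1, -16.9, array([321.,  55.]))
shift [  -6.4    7.6 -107.2] rv [ 0.309  1.102 -0.016] rows 9.2
shift [-1.6  1.6 18.2] rv [ 0.14   0.515 -0.02 ] rows 4.3
```

{"name": "send_rows", "arguments": {
  "motion": [
    [[-6,8,0],[0.309,1.102,-0.016],0],
    [[-6,8,0],[0.309,1.102,-0.016],0],
    [[-6,8,0],[0.309,1.102,-0.016],0],
    [[-6,8,0],[0.309,1.102,-0.016],0],
    [[-6,8,0],[0.309,1.102,-0.016],0],
    [[-6,8,0],[0.309,1.102,-0.016],0],
    [[-6,8,0],[0.309,1.102,-0.016],0],
    [[-6,8,0],[0.309,1.102,-0.016],0]
  ]
}}

```text
time_s: 7.17
ee_pos: [0.4725, -0.0025, 0.239]
tool_rot: [[-0.88, 0.281, -0.384], [0.259, 0.96, 0.11], [0.399, -0.002, -0.917]]
ft_force: [0.6, 0.8, 0.4]
finger_gap: 0.0853
finger_force: 0.0
```

```bash
python3 - <<'E'
from chain import *
st(); Rt=T(-16.7,55,1); g=np.array([.4835,-.0062,.12]); go(g+.0187*Rt[:,2],Rt)
E
```

```text
t 7.17 p [472.5  -2.5 239. ] z [-0.384  0.11  -0.917] y [ 0.281  0.96  -0.002] q [ 0.24  0.28 -0.07 -0.2  -1.58 -2.06] F [0.6 0.8 0.4] gap 85.3 ff 0.0
shift [   0.8   -0.6 -134.3] rv [ 0.059  0.191 -0.006] rows 1.6
```

{"name": "send_rows", "arguments": {
  "motion": [
    [[1,-1,-30],[0.059,0.191,-0.006],0],
    [[1,-1,-60],[0.059,0.191,-0.006],0],
    [[1,-1,-100],[0.059,0.191,-0.006],0],
    [[1,-1,-134],[0.059,0.191,-0.006],0],
    [[1,-1,-160],[0.059,0.191,-0.006],0],
    [[1,-1,-190],[0.059,0.191,-0.006],0],
    [[1,-1,-214],[0.059,0.191,-0.006],0],
    [[1,-1,-214],[0.059,0.191,-0.006],0]
  ]
}}

```text
time_s: 7.83
ee_pos: [0.4691, -0.0038, 0.02]
tool_rot: [[-0.782, 0.288, -0.553], [0.239, 0.958, 0.161], [0.576, -0.006, -0.817]]
ft_force: [-0.3, 0.3, -0.0]
finger_gap: 0.0855
finger_force: 0.0
```

```bash
python3 - <<'E'
from chain import *
st(); Rt=T(-16.7,55,1); g=np.array([.4835,-.0062,.039]); go(g+.0187*Rt[:,2],Rt)
E
```

```text
t 7.83 p [469.1  -3.8  20. ] z [-0.553  0.161 -0.817] y [ 0.288  0.958 -0.006] q [ 0.18  0.63 -0.14 -0.27 -1.37 -1.92] F [-0.3  0.3 -0. ] gap 85.5 ff 0.0
shift [4.1 0.7 3.6] rv [ 0.005 -0.005  0.001] rows 0.1
```

Free of contact; close with 90 N and settle.

{"name": "send_rows", "arguments": {
  "motion": [
    [[4,1,4],[0,0,0],0.3],
    [[4,1,4],[0,0,0],0.4],
    [[4,1,4],[0,0,0],0.6],
    [[4,1,4],[0,0,0],0.8],
    [[4,1,4],[0,0,0],0.8],
    [[4,1,4],[0,0,0],0.8],
    [[4,1,4],[0,0,0],0.8],
    [[4,1,4],[0,0,0],0.8]
  ],
  "newtons": 90
}}

```text
time_s: 8.5
ee_pos: [0.4792, -0.0035, 0.031]
tool_rot: [[-0.791, 0.286, -0.541], [0.237, 0.958, 0.161], [0.564, -0.001, -0.826]]
ft_force: [3.6, -0.6, 6.8]
finger_gap: 0.0485
finger_force: 93.4
```

```bash
python3 - <<'E'
from chain import *
st(); s=ctrl.get_state(); print('grasp',(s['ee_pos']-.0187*s['tool_rot'][:,2]).round(4))
E
```

```text
t 8.5 p [479.2  -3.5  31. ] z [-0.541  0.161 -0.826] y [ 0.286  0.958 -0.001] q [ 0.18  0.62 -0.12 -0.26 -1.38 -1.92] F [ 3.6 -0.6  6.8] gap 48.5 ff 93.4
grasp [ 0.4893 -0.0066  0.0464]
```

{"name": "send_rows", "arguments": {
  "motion": [
    [[0,0,5],[0,0,0],0.8],
    [[0,0,15],[0,0,0],0.8],
    [[0,0,30],[0,0,0],0.8],
    [[0,0,60],[0,0,0],0.8],
    [[0,0,90],[0,0,0],0.8],
    [[0,0,130],[0,0,0],0.8],
    [[0,0,170],[0,0,0],0.8],
    [[0,0,200],[0,0,0],0.8]
  ]
}}

```text
time_s: 9.17
ee_pos: [0.4769, -0.0037, 0.2328]
tool_rot: [[-0.79, 0.287, -0.542], [0.238, 0.958, 0.161], [0.566, -0.002, -0.824]]
ft_force: [1.3, -0.7, -2.7]
finger_gap: 0.0485
finger_force: 93.1
```

```bash
python3 - <<'E'
from chain import *
st(); im,ci=shot('side'); cv2.imwrite('pics/s1.png',im[80:280,200:500,::-1].repeat(2,0).repeat(2,1))
s=ctrl.get_state();g=np.array([.47,.0,.25])
print('vert');go(g+.0187*vert(73.4)[:,2],vert(73.3))
E
```

```text
t 9.17 p [476.9  -3.7 232.8] z [-0.542  0.161 -0.824] y [ 0.287  0.958 -0.002] q [ 0.18  0.41  0.05 -0.26 -1.75 -2.02] F [ 1.3 -0.7 -2.7] gap 48.5 ff 93.1
vert
shift [-8.9  4.2 -6.6] rv [-0.17  -0.569 -0.001] rows 4.8
```

View pics/s1.png

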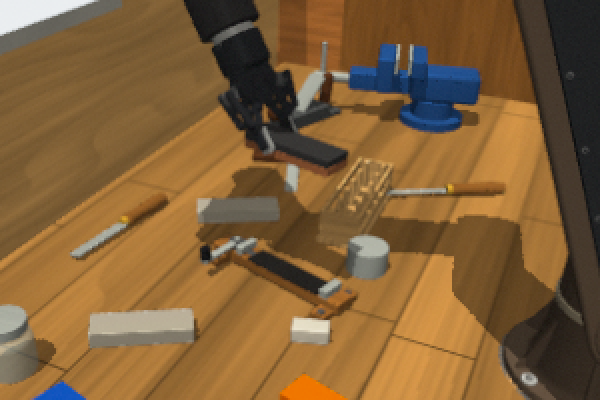

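The stone is held level, dark side up, clear of the holder. Now upright the tool, yaw, and carry to the standing spot.

{"name": "send_rows", "arguments": {
  "motion": [
    [[-9,4,0],[-0.17,-0.569,0],0.8],
    [[-9,4,0],[-0.17,-0.569,0],0.8],
    [[-9,4,0],[-0.17,-0.569,0],0.8],
    [[-9,4,0],[-0.17,-0.569,0],0.8],
    [[-9,4,0],[-0.17,-0.569,0],0.8],
    [[-9,4,0],[-0.17,-0.569,0],0.8],
    [[-9,4,0],[-0.17,-0.569,0],0.8],
    [[-9,4,0],[-0.17,-0.569,0],0.8]
  ]
}}

```text
time_s: 9.88
ee_pos: [0.4676, 0.0007, 0.2293]
tool_rot: [[-0.957, 0.288, -0.011], [0.288, 0.958, 0.002], [0.011, -0.001, -1.0]]
ft_force: [1.1, -0.0, -3.0]
finger_gap: 0.0482
finger_force: 93.5
```

{"name": "send_rows", "arguments": {
  "motion": [
    [[11,62,0],[0,0,0.95],0.8],
    [[11,62,0],[0,0,0.95],0.8],
    [[11,62,0],[0,0,0.95],0.8],
    [[11,62,0],[0,0,0.95],0.8],
    [[11,62,0],[0,0,0.95],0.8],
    [[11,62,0],[0,0,0.95],0.8],
    [[11,62,0],[0,0,0.95],0.8],
    [[11,62,0],[0,0,0.95],0.8]
  ]
}}

```text
time_s: 10.55
ee_pos: [0.4798, 0.0624, 0.2279]
tool_rot: [[-0.788, -0.615, -0.01], [-0.615, 0.788, -0.008], [0.013, -0.0, -1.0]]
ft_force: [-0.2, -0.9, -2.9]
finger_gap: 0.0481
finger_force: 94.0
```

{"name": "send_rows", "arguments": {
  "motion": [
    [[11,62,0],[0,0,0.91],0.8],
    [[11,62,0],[0,0,0.91],0.8],
    [[11,62,0],[0,0,0.91],0.8],
    [[11,62,0],[0,0,0.91],0.8],
    [[11,62,0],[0,0,0.91],0.8],
    [[11,62,0],[0,0,0.91],0.8],
    [[11,62,0],[0,0,0.91],0.8],
    [[11,62,0],[0,0,0.91],0.8]
  ]
}}

```text
time_s: 11.22
ee_pos: [0.4908, 0.1245, 0.2278]
tool_rot: [[0.002, -1.0, -0.001], [-1.0, -0.002, -0.011], [0.011, 0.001, -1.0]]
ft_force: [0.0, -0.4, -3.3]
finger_gap: 0.048
finger_force: 94.3
```

```bash
python3 - <<'E'
from chain import *
st(); Rt=T(-90,35,-1); g=np.array([.49,.125,.2]); go(g+.0187*Rt[:,2],Rt)
E
```

```text
t 11.22 p [490.8 124.5 227.8] z [-0.001 -0.011 -1.   ] y [-1.    -0.002  0.001] q [ 0.64  0.08 -0.36  0.01 -1.14 -0.65] F [ 0.  -0.4 -3.3] gap 48.0 ff 94.3
shift [ -0.8  15.8 -38.5] rv [ 0.971  0.    -0.003] rows 7.8
```

{"name": "send_rows", "arguments": {
  "motion": [
    [[-1,16,-15],[0.971,0,-0.003],0.8],
    [[-1,16,-15],[0.971,0,-0.003],0.8],
    [[-1,16,-15],[0.971,0,-0.003],0.8],
    [[-1,16,-15],[0.971,0,-0.003],0.8],
    [[-1,16,-15],[0.971,0,-0.003],0.8],
    [[-1,16,-15],[0.971,0,-0.003],0.8],
    [[-1,16,-15],[0.971,0,-0.003],0.8],
    [[-1,16,-15],[0.971,0,-0.003],0.8]
  ]
}}

```text
time_s: 11.88
ee_pos: [0.4918, 0.1384, 0.2138]
tool_rot: [[-0.006, -1.0, 0.007], [-0.567, 0.009, 0.824], [-0.824, 0.001, -0.567]]
ft_force: [-0.2, 0.2, -4.9]
finger_gap: 0.0485
finger_force: 94.6
```

```bash
python3 - <<'E'
from chain import *
st(); Rt=T(-90,35,-1); g=np.array([.49,.125,.12]); go(g+.0187*Rt[:,2],Rt)
im,ci=shot('side'); cv2.imwrite('pics/s2.png',im[40:260,200:500,::-1].repeat(2,0).repeat(2,1))
E
```

```text
t 11.88 p [491.8 138.4 213.8] z [ 0.007  0.824 -0.567] y [-1.     0.009  0.001] q [-0.12  0.28 -0.19 -0.98 -1.4   0.45] F [-0.2  0.2 -4.9] gap 48.5 ff 94.6
shift [  -1.8    1.9 -104.5] rv [-0.008 -0.001  0.009] rows 0.1
```

View pics/s2.png

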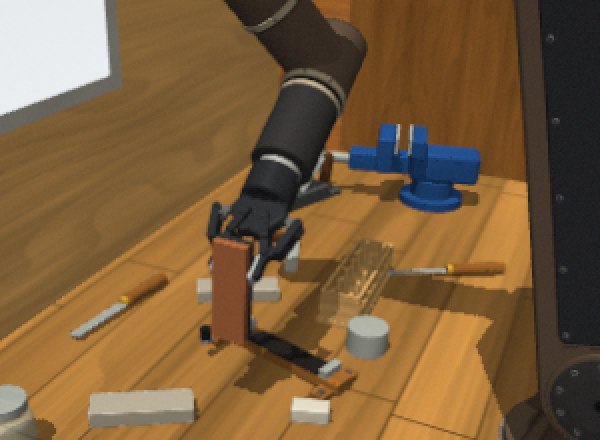

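Stone upright, brown face towards +y. Lower it.

{"name": "send_rows", "arguments": {
  "motion": [
    [[-1,1,-30],[-0.008,0,0.009],0.8],
    [[-1,1,-60],[-0.008,0,0.009],0.8],
    [[-1,1,-85],[-0.008,0,0.009],0.8],
    [[-1,1,-100],[-0.008,0,0.009],0.8],
    [[-1,1,-106],[-0.008,0,0.009],0.8],
    [[-1,1,-112],[-0.008,0,0.009],0.8],
    [[-1,1,-115],[-0.008,0,0.009],0.8],
    [[-1,1,-115],[-0.008,0,0.009],0.8]
  ]
}}

```text
time_s: 12.6
ee_pos: [0.4888, 0.1413, 0.0985]
tool_rot: [[-0.001, -1.0, -0.004], [-0.58, -0.003, 0.815], [-0.815, 0.003, -0.58]]
ft_force: [0.5, -0.4, -3.4]
finger_gap: 0.0485
finger_force: 94.8
```

```bash
python3 - <<'E'
from chain import *
st()
E
```

```text
t 12.6 p [488.8 141.3  98.5] z [-0.004  0.815 -0.58 ] y [-1.    -0.003  0.003] q [-0.12  0.45 -0.26 -1.01 -1.27  0.66] F [ 0.5 -0.4 -3.4] gap 48.5 ff 94.8
```

{"name": "send_rows", "arguments": {
  "motion": [
    [[0,0,-1],[0,0,0],0.8],
    [[0,0,-2],[0,0,0],0.8],
    [[0,0,-3],[0,0,0],0.8],
    [[0,0,-4],[0,0,0],0.8],
    [[0,0,-5],[0,0,0],0.8],
    [[0,0,-5],[0,0,0],0.8],
    [[0,0,-5],[0,0,0],0.8],
    [[0,0,-5],[0,0,0],0.8]
  ]
}}

```text
time_s: 13.27
ee_pos: [0.4887, 0.1418, 0.0964]
tool_rot: [[0.002, -1.0, -0.004], [-0.578, -0.004, 0.816], [-0.816, 0.0, -0.578]]
ft_force: [-1.7, -4.1, 14.4]
finger_gap: 0.0484
finger_force: 96.1
```

```bash
python3 - <<'E'
from chain import *
st(); print(ctrl.get_state()['moment'].round(2))
E
```

```text
t 13.27 p [488.7 141.8  96.4] z [-0.004  0.816 -0.578] y [-1.    -0.004  0.   ] q [-0.12  0.45 -0.26 -1.01 -1.27  0.67] F [-1.7 -4.1 14.4] gap 48.4 ff 96.1
[0.5  0.67 0.37]
```

{"name": "send_rows", "arguments": {
  "motion": [
    [[0,0,2],[0,0,0],0.8],
    [[0,0,2],[0,0,0],0.8],
    [[0,0,2],[0,0,0],0.5],
    [[0,0,2],[0,0,0],0.2],
    [[0,0,2],[0,0,0],0],
    [[0,0,2],[0,0,0],0],
    [[0,0,2],[0,0,0],0],
    [[0,0,2],[0,0,0],0]
  ]
}}

```text
time_s: 13.93
ee_pos: [0.4881, 0.1416, 0.0954]
tool_rot: [[-0.001, -1.0, -0.005], [-0.579, -0.003, 0.815], [-0.815, 0.004, -0.579]]
ft_force: [-0.6, 0.0, 0.9]
finger_gap: 0.0855
finger_force: 0.0
```

{"name": "send_rows", "arguments": {
  "motion": [
    [[0,-8,6],[0,0,0],0],
    [[0,-24,17],[0,0,0],0],
    [[0,-45,31],[0,0,0],0],
    [[0,-70,50],[0,0,0],0],
    [[0,-95,75],[0,0,0],0],
    [[0,-95,105],[0,0,0],0],
    [[0,-95,140],[0,0,0],0],
    [[0,-95,170],[0,0,0],0]
  ]
}}

```text
time_s: 14.6
ee_pos: [0.488, 0.0452, 0.2678]
tool_rot: [[-0.002, -1.0, -0.003], [-0.58, -0.002, 0.814], [-0.814, 0.003, -0.58]]
ft_force: [1.7, 0.2, 0.2]
finger_gap: 0.0853
finger_force: 0.0
```

```bash
python3 - <<'E'
from chain import *
st(); im,ci=shot('wrist'); im2,c2=shot('side'); a=np.hstack([im,im2]); cv2.imwrite('pics/c1.png',cv2.resize(a,(800,250))[:,:,::-1])
cv2.imwrite('pics/w5.png',im[:,:,::-1]); print(w2px(ci,[[.489,.131,.15],[.489,.131,0]]),w2px(c2,[[.489,.131,.15]]))
print('v2');go([.49,.125,.29],vert(180))
E
```

```text
t 14.6 p [488.   45.2 267.8] z [-0.003  0.814 -0.58 ] y [-1.    -0.002  0.003] q [-0.27  0.26 -0.08 -0.9  -1.59  0.43] F [1.7 0.2 0.2] gap 85.3 ff 0.0
[[317.10295143 126.06681417]
 [316.9145714  -14.88537948]] [[316.68087146 198.80918739]]
v2
shift [ 0.4 80.  19.1] rv [-0.949  0.004 -0.005] rows 7.6
```

View pics/c1.png

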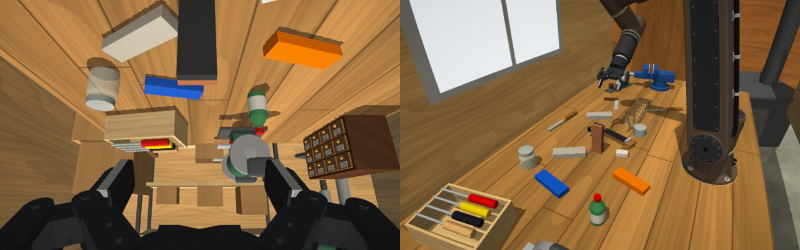

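The stone stands alone at the spot, with its top at (315,128) in the wrist view against a predicted (317,126). Now swing the tool over to the other side.

{"name": "send_rows", "arguments": {
  "motion": [
    [[0,20,25],[-0.95,0,0],0],
    [[0,40,25],[-0.95,0,0],0],
    [[0,60,25],[-0.95,0,0],0],
    [[0,80,25],[-0.95,0,0],0],
    [[0,80,25],[-0.95,0,0],0],
    [[0,80,25],[-0.95,0,0],0],
    [[0,80,25],[-0.95,0,0],0],
    [[0,80,25],[-0.95,0,0],0]
  ]
}}

```text
time_s: 15.37
ee_pos: [0.4886, 0.1271, 0.2925]
tool_rot: [[0.0, -1.0, 0.0], [-1.0, -0.0, -0.003], [0.003, -0.0, -1.0]]
ft_force: [0.3, -0.3, -0.4]
finger_gap: 0.0853
finger_force: 0.0
```

{"name": "send_rows", "arguments": {
  "motion": [
    [[0,40,0],[-0.97,0,0],0],
    [[0,80,0],[-0.97,0,0],0],
    [[0,100,-10],[-0.97,0,0],0],
    [[0,100,-30],[-0.97,0,0],0],
    [[0,100,-60],[-0.97,0,0],0],
    [[0,100,-80],[-0.97,0,0],0],
    [[0,100,-90],[-0.97,0,0],0],
    [[0,100,-90],[-0.97,0,0],0]
  ]
}}

```text
time_s: 16.03
ee_pos: [0.4877, 0.2263, 0.1982]
tool_rot: [[0.001, -1.0, -0.005], [-0.558, 0.003, -0.83], [0.83, 0.004, -0.558]]
ft_force: [0.6, -0.7, 0.5]
finger_gap: 0.0852
finger_force: 0.0
```

```bash
python3 - <<'E'
from chain import *
st(); im,ci=shot('wrist'); cv2.imwrite('pics/w6.png',im[:,:,::-1])
hsv=cv2.cvtColor(im,cv2.COLOR_RGB2HSV)
print(w2px(ci,[[.489,.131,.15],[.4637,.131,.15],[.514,.131,.15],[.489,.139,.105]]).round())
Rt=T(90,35,1); go(np.array([.489,.139,.105])+.0187*Rt[:,2],Rt)
E
```

```text
t 16.03 p [487.7 226.3 198.2] z [-0.005 -0.83  -0.558] y [-1.     0.003  0.004] q [ 1.08  0.59 -0.24  0.4  -1.65 -1.24] F [ 0.6 -0.7  0.5] gap 85.2 ff 0.0
[[317. 177.]
 [352. 177.]
 [283. 177.]
 [317. 223.]]
shift [   1.6 -102.7 -102.1] rv [ 0.029 -0.006  0.002] rows 0.2
```

View pics/w6.png

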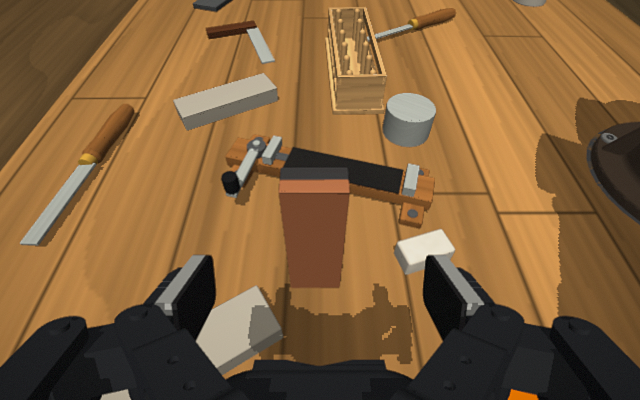

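The stone is centred between the fingers, its top at (315,178) as predicted. Approach along the tool axis and grip.

{"name": "send_rows", "arguments": {
  "motion": [
    [[1,-10,-30],[0.029,0,0],0],
    [[1,-25,-55],[0.029,0,0],0],
    [[1,-45,-67],[0.029,0,0],0],
    [[1,-65,-76],[0.029,0,0],0],
    [[1,-85,-90],[0.029,0,0],0],
    [[1,-100,-100],[0.029,0,0],0],
    [[1,-100,-100],[0.029,0,0],0],
    [[1,-100,-100],[0.029,0,0],0]
  ]
}}

```text
time_s: 16.75
ee_pos: [0.4893, 0.1254, 0.1009]
tool_rot: [[-0.002, -1.0, -0.005], [-0.591, 0.005, -0.807], [0.807, 0.002, -0.591]]
ft_force: [-0.1, 1.6, 0.4]
finger_gap: 0.0854
finger_force: 0.0
```

{"name": "send_rows", "arguments": {
  "motion": [
    [[0,0,0],[0,0,0],0.25],
    [[0,0,0],[0,0,0],0.3],
    [[0,2,1],[0,0,0],0.36],
    [[0,4,2],[0,0,0],0.45],
    [[0,6,4],[0,0,0],0.8],
    [[0,6,4],[0,0,0],0.8],
    [[0,6,4],[0,0,0],0.8],
    [[0,6,4],[0,0,0],0.8]
  ],
  "newtons": 90
}}

```text
time_s: 17.42
ee_pos: [0.4891, 0.1326, 0.1044]
tool_rot: [[-0.001, -1.0, -0.004], [-0.591, 0.004, -0.806], [0.806, 0.002, -0.591]]
ft_force: [-0.1, -0.3, -4.3]
finger_gap: 0.0479
finger_force: 92.8
```

```bash
python3 - <<'E'
from chain import *
st(); s=ctrl.get_state(); print('grasp',(s['ee_pos']-.0187*s['tool_rot'][:,2]).round(4))
E
```

```text
t 17.42 p [489.1 132.6 104.4] z [-0.004 -0.806 -0.591] y [-1.     0.004  0.002] q [ 0.99  0.6  -0.49  0.47 -1.36 -1.31] F [-0.1 -0.3 -4.3] gap 47.9 ff 92.8
grasp [0.4891 0.1477 0.1154]
```

{"name": "send_rows", "arguments": {
  "motion": [
    [[0,0,5],[0,0,0],0.8],
    [[0,0,15],[0,0,0],0.8],
    [[0,0,35],[0,0,0],0.8],
    [[0,0,60],[0,0,0],0.8],
    [[0,0,90],[0,0,0],0.8],
    [[0,0,120],[0,0,0],0.8],
    [[0,0,150],[0,0,0],0.8],
    [[0,0,150],[0,0,0],0.8]
  ]
}}

```text
time_s: 18.08
ee_pos: [0.4905, 0.1335, 0.2604]
tool_rot: [[-0.005, -1.0, -0.0], [-0.596, 0.003, -0.803], [0.803, -0.004, -0.596]]
ft_force: [0.4, 0.0, -3.2]
finger_gap: 0.0479
finger_force: 93.1
```

```bash
python3 - <<'E'
from chain import *
st(); im,ci=shot('wrist'); cv2.imwrite('pics/w7.png',im[:,:,::-1])
# brown face corner pixels vs tool-frame expectation
hsv=cv2.cvtColor(im,cv2.COLOR_RGB2HSV); print(hsv[260,315],hsv[200,315])
go([.489,.135,.24],vert(180))
E
```

```text
t 18.08 p [490.5 133.5 260.4] z [-0.    -0.803 -0.596] y [-1.     0.003 -0.004] q [ 0.99  0.42 -0.37  0.46 -1.63 -1.18] F [ 0.4  0.  -3.2] gap 47.9 ff 93.1
[ 10 156 119] [ 10 153 153]
shift [ -0.7   2.  -17.7] rv [0.933 0.    0.005] rows 7.5
```

View pics/w7.png

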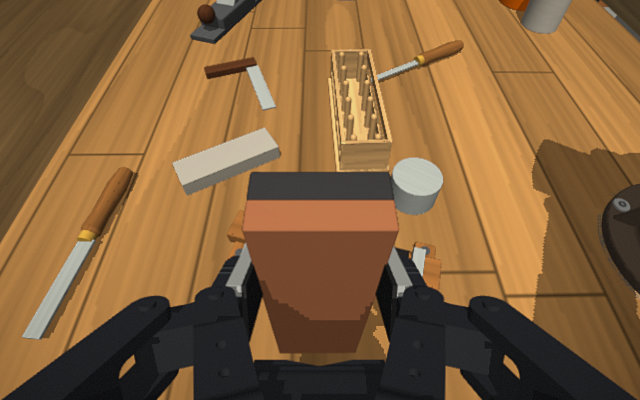

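The stone is held upright. Its end-face edges are at rows 173, 200 and 231, with front corners (245,231) and (398,231) and back corners (250,173) and (393,173). I'll solve for its place in the grip from these.

```bash
python3 - <<'E'
from chain import *
s=ctrl.get_state(); ci=ctrl.camera_info('wrist')
M=np.eye(4);M[:3,:3]=s['tool_rot'];M[:3,3]=s['ee_pos'];M=M@ci['mount'];ci['xyz']=M[:3,3];ci['rotation']=M[:3,:3]
G=s['ee_pos']-.0187*s['tool_rot'][:,2]
obs=np.array([[245,231],[398,231],[250,173],[393,173],[321,200]])
def pts(x):
    d,o,t,c=x; n=np.array([0,np.sin(t),np.cos(t)]); br=np.array([0,np.cos(t),-np.sin(t)]); e=np.array([1,0,0])
    C=G-d*n-o*br+c*e
    f=lambda sx,b:C+.075*n+b*br+sx*.025*e
    return np.array([f(1,.0125),f(-1,.0125),f(1,-.0125),f(-1,-.0125),f(0,0)])
for free in (3,4):
  F=lambda x:(w2px(ci,pts([x[0],x[1],0 if free==3 else x[3],x[2]]))-obs).ravel()
  r=least_squares(F,[.04,.0167,0,0][:free],x_scale=.01); print((r.x*1000).round(1),r.fun.round(1))
E
```

```text
[40.7 14.1 -0.5] [-1.5  0.7  1.8  0.1  2.2 -0.3 -2.9 -0.8  0.4  0.1]
[40.8 14.3 -0.5  6. ] [-1.4  0.8  1.7  0.2  2.2 -0.4 -2.9 -0.9  0.4  0.1]
```

{"name": "send_rows", "arguments": {
  "motion": [
    [[0,2,0],[0.933,0,0.005],0.8],
    [[0,2,0],[0.933,0,0.005],0.8],
    [[0,2,0],[0.933,0,0.005],0.8],
    [[0,2,0],[0.933,0,0.005],0.8],
    [[0,2,0],[0.933,0,0.005],0.8],
    [[0,2,0],[0.933,0,0.005],0.8],
    [[0,2,0],[0.933,0,0.005],0.8],
    [[0,2,0],[0.933,0,0.005],0.8]
  ]
}}

```text
time_s: 18.8
ee_pos: [0.4883, 0.1334, 0.2557]
tool_rot: [[0.002, -1.0, -0.001], [-1.0, -0.002, 0.002], [-0.002, 0.001, -1.0]]
ft_force: [-0.3, -1.0, -3.1]
finger_gap: 0.048
finger_force: 93.1
```

{"name": "send_rows", "arguments": {
  "motion": [
    [[7,-73,0],[0,0,0.64],0.8],
    [[7,-73,0],[0,0,0.64],0.8],
    [[7,-73,0],[0,0,0.64],0.8],
    [[7,-73,0],[0,0,0.64],0.8],
    [[7,-73,0],[0,0,0.64],0.8],
    [[7,-73,0],[0,0,0.64],0.8],
    [[7,-73,0],[0,0,0.64],0.8],
    [[7,-73,0],[0,0,0.64],0.8]
  ]
}}

```text
time_s: 19.47
ee_pos: [0.4953, 0.061, 0.2539]
tool_rot: [[0.598, -0.801, -0.0], [-0.801, -0.598, -0.006], [0.005, 0.004, -1.0]]
ft_force: [-0.2, -0.3, -3.4]
finger_gap: 0.0476
finger_force: 93.3
```

{"name": "send_rows", "arguments": {
  "motion": [
    [[7,-73,0],[0,0,0.64],0.8],
    [[7,-73,0],[0,0,0.64],0.8],
    [[7,-73,0],[0,0,0.64],0.8],
    [[7,-73,0],[0,0,0.64],0.8],
    [[7,-73,0],[0,0,0.64],0.8],
    [[7,-73,0],[0,0,0.64],0.8],
    [[7,-73,0],[0,0,0.64],0.8],
    [[7,-73,0],[0,0,0.64],0.8]
  ]
}}

```text
time_s: 20.13
ee_pos: [0.5028, -0.0116, 0.2543]
tool_rot: [[0.958, -0.286, 0.004], [-0.286, -0.958, -0.004], [0.005, 0.003, -1.0]]
ft_force: [0.2, 0.1, -3.6]
finger_gap: 0.0479
finger_force: 93.9
```

```bash
python3 - <<'E'
from chain import *
st(); Rt=T(-16.7,53.4,-1); g=np.array([.5038,-.0115,.2]); go(g+.0187*Rt[:,2],Rt)
E
```

```text
t 20.13 p [502.8 -11.6 254.3] z [ 0.004 -0.004 -1.   ] y [-0.286 -0.958  0.003] q [ 0.37  0.05 -0.33  0.01 -1.19  0.91] F [ 0.2  0.1 -3.6] gap 47.9 ff 93.9
shift [ -9.7   3.3 -69.3] rv [ 0.187  0.616 -0.002] rows 5.1
```

{"name": "send_rows", "arguments": {
  "motion": [
    [[-10,3,-30],[0.187,0.616,-0.002],0.8],
    [[-10,3,-60],[0.187,0.616,-0.002],0.8],
    [[-10,3,-69],[0.187,0.616,-0.002],0.8],
    [[-10,3,-69],[0.187,0.616,-0.002],0.8],
    [[-10,3,-100],[0.187,0.616,-0.002],0.8],
    [[-10,3,-130],[0.187,0.616,-0.002],0.8],
    [[-10,3,-155],[0.187,0.616,-0.002],0.8],
    [[-10,3,-169],[0.187,0.616,-0.002],0.8]
  ]
}}

```text
time_s: 20.8
ee_pos: [0.4922, -0.0088, 0.0809]
tool_rot: [[0.765, -0.289, -0.575], [-0.232, -0.957, 0.172], [-0.6, 0.002, -0.8]]
ft_force: [-1.3, 0.2, -3.2]
finger_gap: 0.0481
finger_force: 93.8
```

```bash
python3 - <<'E'
from chain import *
st(); im,ci=shot('wrist');  im2,c2=shot('side')
a=np.vstack([im,cv2.resize(im2[130:255,250:450],(640,400))]);cv2.imwrite('pics/c2.png',cv2.resize(a,(480,600))[:,:,::-1])
Rt=T(-16.7,53.4,-1); g=np.array([.5038,-.0115,.0545]); go(g+.0187*Rt[:,2],Rt)
E
```

```text
t 20.8 p [492.2  -8.8  80.9] z [-0.575  0.172 -0.8  ] y [-0.289 -0.957  0.002] q [ 0.16  0.6  -0.03 -0.26 -1.53  1.21] F [-1.3  0.2 -3.2] gap 48.1 ff 93.8
shift [  1.1   0.3 -43.8] rv [-0.    -0.004 -0.001] rows 0.0
```

View pics/c2.png

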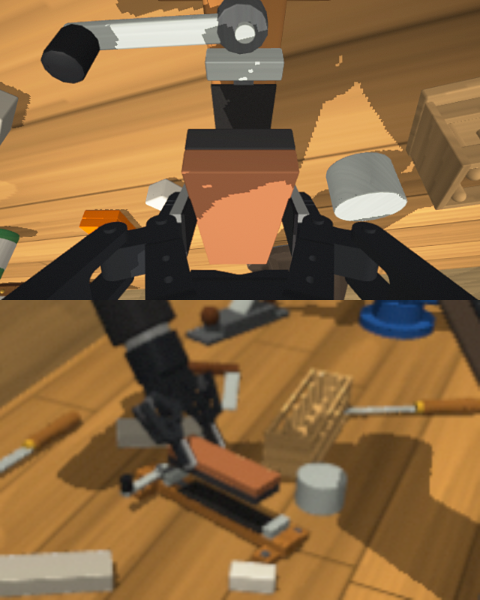

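Wrist view: the brown face is up. The jaw's near edge runs (275,107)–(379,107) in full pixels, the bolt is at (324,44), and the stone's dark lower edge is at row 172. Side view: the stone hovers level above the ledge. Next I check the jaw's position against the planned axis.

```bash
python3 - <<'E'
from chain import *
s=ctrl.get_state(); ci=ctrl.camera_info('wrist')
M=np.eye(4);M[:3,:3]=s['tool_rot'];M[:3,3]=s['ee_pos'];M=M@ci['mount'];ci['xyz']=M[:3,3];ci['rotation']=M[:3,:3]
ex=np.array([np.cos(np.radians(-16.7)),np.sin(np.radians(-16.7))]);ey=np.array([-ex[1],ex[0]]);H=np.array([.4595,.0018])
for n,uv,z in (('jawL',(275,107),.039),('jawR',(379,107),.039),('bolt',(324,44),.045),('stoneL',(251,172),.081-.0),('stoneR',(391,172),.081)):
    w=px2w(ci,uv,z)[0]; d=w[:2]-H; print(n,'holder x,y mm',(np.array([d@ex,d@ey])*1000).round(1))
G=s['ee_pos']-.0187*s['tool_rot'][:,2]; C=G[:2]-.0407*ex; print('stone C in holder',((C-H)@ex*1000).round(1),((C-H)@ey*1000).round(1),'bottom z',G[2]-.0142-.0125)
E
```

```text
jawL holder x,y mm [83.  18.1]
jawR holder x,y mm [ 83.1 -24.5]
bolt holder x,y mm [113.8  -1.5]
stoneL holder x,y mm [90.7 21.9]
stoneR holder x,y mm [ 90.8 -23. ]
stone C in holder 4.7 -0.6 bottom z 0.07157446856624917
```

{"name": "send_rows", "arguments": {
  "motion": [
    [[-1,-1,-15],[0,0,0],0.8],
    [[-1,-1,-28],[0,0,0],0.8],
    [[-1,-1,-36],[0,0,0],0.8],
    [[-1,-1,-40],[0,0,0],0.8],
    [[-1,-1,-42],[0,0,0],0.8],
    [[-1,-1,-44],[0,0,0],0.8],
    [[-1,-1,-46],[0,0,0],0.8],
    [[-1,-1,-46],[0,0,0],0.8]
  ]
}}

```text
time_s: 21.57
ee_pos: [0.4923, -0.0095, 0.0397]
tool_rot: [[0.77, -0.286, -0.57], [-0.228, -0.958, 0.172], [-0.596, -0.002, -0.803]]
ft_force: [0.2, -0.0, -3.5]
finger_gap: 0.0475
finger_force: 94.0
```

```bash
python3 - <<'E'
from chain import *
st(); print(ctrl.get_state()['moment'].round(2))
E
```

```text
t 21.57 p [492.3  -9.5  39.7] z [-0.57   0.172 -0.803] y [-0.286 -0.958 -0.002] q [ 0.16  0.65 -0.06 -0.27 -1.46  1.23] F [ 0.2 -0.  -3.5] gap 47.5 ff 94.0
[-0.8  -2.61  0.01]
```

{"name": "send_rows", "arguments": {
  "motion": [
    [[0,0,-1],[0,0,0],0.8],
    [[0,0,-2],[0,0,0],0.8],
    [[0,0,-3],[0,0,0],0.8],
    [[0,0,-4],[0,0,0],0.8],
    [[0,0,-5],[0,0,0],0.8],
    [[0,0,-6],[0,0,0],0.8],
    [[0,0,-6],[0,0,0],0.8],
    [[0,0,-6],[0,0,0],0.8]
  ]
}}

```text
time_s: 22.23
ee_pos: [0.4924, -0.0096, 0.0373]
tool_rot: [[0.77, -0.284, -0.571], [-0.227, -0.959, 0.171], [-0.596, -0.002, -0.803]]
ft_force: [1.1, 3.4, 23.4]
finger_gap: 0.0477
finger_force: 96.6
```

```bash
python3 - <<'E'
from chain import *
st(); print(ctrl.get_state()['moment'].round(2))
E
```

```text
t 22.23 p [492.4  -9.6  37.3] z [-0.571  0.171 -0.803] y [-0.284 -0.959 -0.002] q [ 0.16  0.65 -0.06 -0.26 -1.46  1.23] F [ 1.1  3.4 23.4] gap 47.7 ff 96.6
[ 1.36  2.89 -0.95]
```

Contact at the expected ledge height (not on a stop). Ease off, open and retreat along the tool axis.

{"name": "send_rows", "arguments": {
  "motion": [
    [[0,0,3],[0,0,0],0.8],
    [[0,0,3],[0,0,0],0.8],
    [[0,0,3],[0,0,0],0.4],
    [[0,0,3],[0,0,0],0],
    [[0,0,3],[0,0,0],0],
    [[0,0,3],[0,0,0],0],
    [[0,0,3],[0,0,0],0],
    [[8,-2,14],[0,0,0],0]
  ]
}}

```text
time_s: 22.9
ee_pos: [0.498, -0.0112, 0.0462]
tool_rot: [[0.767, -0.286, -0.574], [-0.228, -0.958, 0.172], [-0.599, -0.001, -0.8]]
ft_force: [-1.0, -0.5, -0.3]
finger_gap: 0.0856
finger_force: 0.0
```

{"name": "send_rows", "arguments": {
  "motion": [
    [[5,-2,15],[0,0,0],0],
    [[12,-4,40],[0,0,0],0],
    [[20,-6,70],[0,0,0],0],
    [[20,-6,100],[0,0,0],0],
    [[20,-6,130],[0,0,0],0],
    [[20,-6,160],[0,0,0],0],
    [[20,-6,180],[0,0,0],0],
    [[20,-6,180],[0,0,0],0]
  ]
}}

```text
time_s: 23.57
ee_pos: [0.5219, -0.0179, 0.2321]
tool_rot: [[0.775, -0.285, -0.565], [-0.228, -0.959, 0.171], [-0.59, -0.004, -0.807]]
ft_force: [0.6, -0.3, 1.2]
finger_gap: 0.0857
finger_force: 0.0
```

```bash
python3 - <<'E'
from chain import *
st(); im,ci=shot('wrist');cv2.imwrite('pics/w8.png',im[:,:,::-1])
hsv=cv2.cvtColor(im,cv2.COLOR_RGB2HSV)
a=np.radians(-16.7);ex=np.array([np.cos(a),np.sin(a)]);ey=np.array([-ex[1],ex[0]]);H=np.array([.459,.001])
print(w2px(ci,[[*(H+.0805*ex+k*.025*ey),.051] for k in (1,-1)]+[[*(H-.0695*ex+k*.025*ey),.051] for k in (1,-1)]).round())
print('to open knob above, vertical', end=' '); go([.589,.045,.16],vert(180+90))
E
```

```text
t 23.57 p [521.9 -17.9 232.1] z [-0.565  0.171 -0.807] y [-0.285 -0.959 -0.004] q [ 0.14  0.5   0.18 -0.26 -1.83  1.15] F [ 0.6 -0.3  1.2] gap 85.7 ff 0.0
[[287.  26.]
 [355.  27.]
 [296. 166.]
 [343. 166.]]
to open knob above, vertical shift [ 67.8  62.6 -69.8] rv [-0.095 -0.629  0.279] rows 5.6
```

View pics/w8.png

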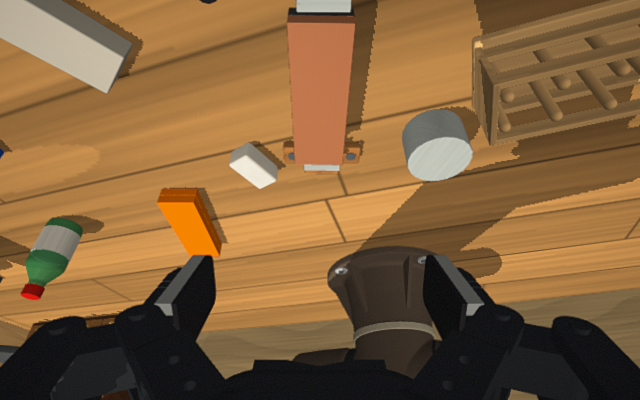

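The combi lies brown side up, square between the stops: corners at (288,22), (355,22), (296,166) and (343,166) as predicted. Next, the lever.

{"name": "send_rows", "arguments": {
  "motion": [
    [[68,63,-20],[-0.095,-0.629,0.279],0.45],
    [[68,63,-20],[-0.095,-0.629,0.279],0.45],
    [[68,63,-20],[-0.095,-0.629,0.279],0.45],
    [[68,63,-20],[-0.095,-0.629,0.279],0.45],
    [[68,63,-70],[-0.095,-0.629,0.279],0.45],
    [[68,63,-110],[-0.095,-0.629,0.279],0.45],
    [[68,63,-130],[-0.095,-0.629,0.279],0.45],
    [[68,63,-130],[-0.095,-0.629,0.279],0.45]
  ],
  "newtons": 40
}}

```text
time_s: 24.28
ee_pos: [0.5813, 0.0443, 0.0905]
tool_rot: [[1.0, -0.0, -0.016], [-0.0, -1.0, -0.004], [-0.016, 0.004, -1.0]]
ft_force: [-0.8, -0.9, -1.3]
finger_gap: 0.0471
finger_force: 0.0
```

```bash
python3 - <<'E'
from chain import *
st(); im,ci=shot('wrist');cv2.imwrite('pics/w9.png',im[:,:,::-1])
v=im.max(2); print('expected',w2px(ci,[[.587,.044,.0585],[.587,.044,.036]]))
k=(v<45).astype(np.uint8);k[:, :270]=0;k[:,370:]=0;k[260:]=0
n,l,stt,c=cv2.connectedComponentsWithStats(k); print(stt[1:][stt[1:,4]>100],c[1:][stt[1:,4]>100])
for i in range(1,n):
    if stt[i,4]>100: x=c[i]; print(px2w(ci,x,.0475).round(4))
E
```

```text
t 24.28 p [581.3  44.3  90.5] z [-0.016 -0.004 -1.   ] y [-0.    -1.     0.004] q [ 0.41  0.35 -0.36 -0.   -0.88  1.16] F [-0.8 -0.9 -1.3] gap 47.1 ff 0.0
expected [[320.51779566 222.93281741]
 [320.23227711 209.01864175]]
[[308 201  31  40 953]] [[322.8478489  221.22350472]]
[[0.5838 0.0426 0.0475]]
```

{"name": "send_rows", "arguments": {
  "motion": [
    [[-3,-1,0],[0,0,0],0.45],
    [[-3,-1,0],[0,0,0],0.45],
    [[-3,-1,-15],[0,0,0],0.45],
    [[-3,-1,-30],[0,0,0],0.45],
    [[-3,-1,-45],[0,0,0],0.45],
    [[-3,-1,-45],[0,0,0],0.45],
    [[-3,-1,-45],[0,0,0],0.45],
    [[-3,-1,-45],[0,0,0],0.45]
  ]
}}

```text
time_s: 25.0
ee_pos: [0.5867, 0.0446, 0.0542]
tool_rot: [[1.0, -0.001, -0.002], [-0.001, -1.0, -0.001], [-0.002, 0.001, -1.0]]
ft_force: [-0.9, -0.1, 0.2]
finger_gap: 0.0471
finger_force: 0.0
```

```bash
python3 - <<'E'
from chain import *
st()
A=np.array([567,-31.5]);a1=np.radians(-16.7+91.7);K=A+78*np.array([np.cos(a1),np.sin(a1)]);print(K)
for a in np.arange(1.5,-.11,-.1): t=np.radians(-16.7)+a;print(a.round(1),(A+78*np.array([np.cos(t),np.sin(t)])-K).round(0),end=' ')
E
```

```text
t 25.0 p [586.7  44.6  54.2] z [-0.002 -0.001 -1.   ] y [-0.001 -1.     0.001] q [ 0.41  0.39 -0.39 -0.   -0.79  1.16] F [-0.9 -0.1  0.2] gap 47.1 ff 0.0
[587.18788552  43.84221445]
1.5 [ 7. -2.] 1.4 [15. -6.] 1.3 [21. -9.] 1.2 [ 28. -14.] 1.1 [ 34. -19.] 1.0 [ 39. -25.] 0.9 [ 44. -31.] 0.8 [ 48. -37.] 0.7 [ 51. -44.] 0.6 [ 54. -52.] 0.5 [ 56. -59.] 0.4 [ 57. -67.] 0.3 [ 58. -75.] 0.2 [ 57. -82.] 0.1 [ 56. -90.] -0.0 [ 55. -98.] -0.1 [  52. -105.]
```

{"name": "send_rows", "arguments": {
  "motion": [
    [[0,-1,-8],[0,0,0],0.45],
    [[0,-1,-8],[0,0,0],0.45],
    [[0,-1,-8],[0,0,0],0.7],
    [[0,-1,-8],[0,0,0],0.9],
    [[0,-1,-8],[0,0,0],0.9],
    [[0,-1,-5],[0,0,0],0.9],
    [[0,-1,-2],[0,0,0],0.9],
    [[0,-1,-2],[0,0,0],0.9]
  ],
  "newtons": 40
}}

```text
time_s: 25.67
ee_pos: [0.5841, 0.0422, 0.0468]
tool_rot: [[1.0, -0.003, -0.008], [-0.003, -1.0, -0.002], [-0.008, 0.002, -1.0]]
ft_force: [12.3, -7.3, -34.1]
finger_gap: 0.0157
finger_force: 41.0
```

{"name": "send_rows", "arguments": {
  "motion": [
    [[7,-2,0],[0,0,0],0.9],
    [[15,-6,0],[0,0,0],0.9],
    [[21,-9,0],[0,0,0],0.9],
    [[28,-14,0],[0,0,0],0.9],
    [[34,-19,0],[0,0,0],0.9],
    [[39,-25,0],[0,0,0],0.9],
    [[44,-31,0],[0,0,0],0.9],
    [[48,-37,0],[0,0,0],0.9]
  ]
}}

```text
time_s: 26.33
ee_pos: [0.6356, 0.0105, 0.0472]
tool_rot: [[1.0, -0.001, -0.001], [-0.001, -1.0, 0.004], [-0.001, -0.004, -1.0]]
ft_force: [14.8, 15.9, -33.9]
finger_gap: 0.0151
finger_force: 40.5
```

{"name": "send_rows", "arguments": {
  "motion": [
    [[3,-7,0],[0,0,0],0.9],
    [[6,-15,0],[0,0,0],0.9],
    [[8,-22,0],[0,0,0],0.9],
    [[9,-30,0],[0,0,0],0.9],
    [[10,-38,0],[0,0,0],0.9],
    [[9,-45,0],[0,0,0],0.9],
    [[8,-53,0],[0,0,0],0.9],
    [[7,-58,0],[0,0,0],0.9]
  ]
}}

```text
time_s: 27.0
ee_pos: [0.6399, -0.0514, 0.0488]
tool_rot: [[1.0, -0.001, -0.006], [-0.001, -1.0, -0.0], [-0.006, 0.0, -1.0]]
ft_force: [4.3, 0.9, -9.9]
finger_gap: 0.0153
finger_force: 40.2
```

{"name": "send_rows", "arguments": {
  "motion": [
    [[0,-4,0],[0,0,0],0.9],
    [[-1,-7,0],[0,0,0],0.9],
    [[-1,-10,0],[0,0,0],0.9],
    [[-1,-10,0],[0,0,0],0.9],
    [[-1,-10,0],[0,0,0],0.9],
    [[-1,-10,0],[0,0,0],0.9],
    [[-1,-10,0],[0,0,0],0.9],
    [[-1,-10,0],[0,0,0],0.9]
  ]
}}

```text
time_s: 27.67
ee_pos: [0.6374, -0.0581, 0.0489]
tool_rot: [[1.0, -0.0, -0.007], [-0.0, -1.0, 0.002], [-0.007, -0.002, -1.0]]
ft_force: [-1.1, 17.8, -12.4]
finger_gap: 0.0158
finger_force: 40.4
```

```bash
python3 - <<'E'
from chain import *
st(); im,ci=shot('wrist');cv2.imwrite('pics/w10.png',cv2.resize(im,(480,300))[:,:,::-1])
E
```

```text
t 27.67 p [637.4 -58.1  48.9] z [-0.007  0.002 -1.   ] y [-0.    -1.    -0.002] q [ 0.21  0.47 -0.27 -0.01 -0.84  1.36] F [ -1.1  17.8 -12.4] gap 15.8 ff 40.4
```

View pics/w10.png

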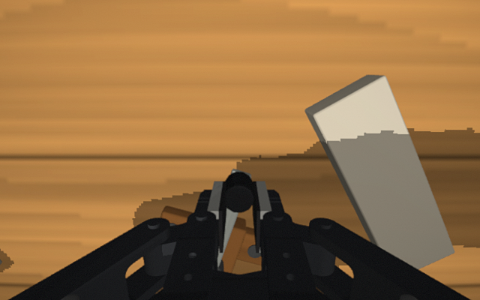

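Resistance of 18 N at the end of travel, so the lever is shut against its stop. Release, rise, and turn the tool for the grey stones.

{"name": "send_rows", "arguments": {
  "motion": [
    [[1,7,2],[0,0,0],0.9],
    [[1,7,2],[0,0,0],0.9],
    [[1,7,2],[0,0,0],0.45],
    [[1,7,2],[0,0,0],0.45],
    [[1,7,5],[0,0,0],0.45],
    [[1,7,45],[0,0,0],0.45],
    [[1,7,85],[0,0,0],0.2],
    [[1,7,125],[0,0,0],0]
  ]
}}

```text
time_s: 28.38
ee_pos: [0.6404, -0.0553, 0.1788]
tool_rot: [[1.0, -0.001, -0.003], [-0.001, -1.0, -0.002], [-0.003, 0.002, -1.0]]
ft_force: [1.1, 0.1, 0.1]
finger_gap: 0.0699
finger_force: 0.0
```

{"name": "send_rows", "arguments": {
  "motion": [
    [[-60,-20,80],[0,0,-0.9],0],
    [[-60,-20,80],[0,0,-0.9],0],
    [[-60,-20,80],[0,0,-0.9],0],
    [[-60,-20,80],[0,0,-0.9],0],
    [[-60,-20,80],[0,0,-0.9],0],
    [[-60,-20,80],[0,0,-0.9],0],
    [[-60,-20,80],[0,0,-0.9],0],
    [[-60,-20,80],[0,0,-0.9],0]
  ]
}}

```text
time_s: 29.05
ee_pos: [0.5805, -0.0752, 0.2578]
tool_rot: [[0.616, -0.787, -0.0], [-0.787, -0.616, 0.003], [-0.002, -0.002, -1.0]]
ft_force: [0.4, -0.3, -1.2]
finger_gap: 0.0854
finger_force: 0.0
```

{"name": "send_rows", "arguments": {
  "motion": [
    [[0,-50,40],[0,0,-0.9],0],
    [[0,-50,40],[0,0,-0.9],0],
    [[0,-50,40],[0,0,-0.9],0],
    [[0,-50,40],[0,0,-0.9],0],
    [[0,-50,40],[0,0,-0.9],0],
    [[0,-50,40],[0,0,-0.9],0],
    [[0,-50,40],[0,0,-0.9],0],
    [[0,-50,40],[0,0,-0.9],0]
  ]
}}

```text
time_s: 29.72
ee_pos: [0.5803, -0.1251, 0.297]
tool_rot: [[-0.232, -0.973, 0.002], [-0.973, 0.232, 0.004], [-0.004, -0.001, -1.0]]
ft_force: [0.5, -0.2, -0.2]
finger_gap: 0.0853
finger_force: 0.0
```

{"name": "send_rows", "arguments": {
  "motion": [
    [[0,0,0],[0,0,-0.8],0],
    [[0,0,0],[0,0,-0.8],0],
    [[0,0,0],[0,0,-0.8],0],
    [[0,0,0],[0,0,-0.8],0],
    [[0,0,0],[0,0,-0.8],0],
    [[0,0,0],[0,0,-0.8],0],
    [[0,0,0],[0,0,-0.8],0],
    [[0,0,0],[0,0,-0.8],0]
  ]
}}

```text
time_s: 30.38
ee_pos: [0.5803, -0.1249, 0.2969]
tool_rot: [[-0.857, -0.515, 0.005], [-0.515, 0.857, 0.003], [-0.006, -0.0, -1.0]]
ft_force: [0.5, 0.0, 0.0]
finger_gap: 0.0854
finger_force: 0.0
```

```bash
python3 - <<'E'
from chain import *
st(); im,ci=shot('wrist');cv2.imwrite('pics/w11.png',im[:,:,::-1]); it,ct=shot('top'); cv2.imwrite('pics/t2.png',it[:,:,::-1])
for n,(i,c) in dict(w=(im,ci),t=(it,ct)).items():
    h,s,v=cv2.split(cv2.cvtColor(i,cv2.COLOR_RGB2HSV)); g=(s<75)&(v>105)
    for r in rect(c,g,.025,150):
        if 90<r[1]<160 and 40<r[2]<60: print(n,r)
E
```

```text
t 30.38 p [ 580.3 -124.9  296.9] z [ 0.005  0.003 -1.   ] y [-0.515  0.857 -0.   ] q [ 0.12  0.19 -0.07 -0.   -1.31 -1.14] F [0.5 0.  0. ] gap 85.4 ff 0.0
w (array([585.9, 207.5]), 124.1, 49.9, 32.4, array([532., 280.]))
w (array([ 628.8, -162.3]), 149.3, 50.4, 30.2, array([271., 170.]))
t (array([ 611.2, -173. ]), 110.8, 53.8, 29.9, array([366., 173.]))
t (array([606.9, 219. ]), 129.3, 51.8, 32.2, array([238., 173.]))
```

View pics/w11.png

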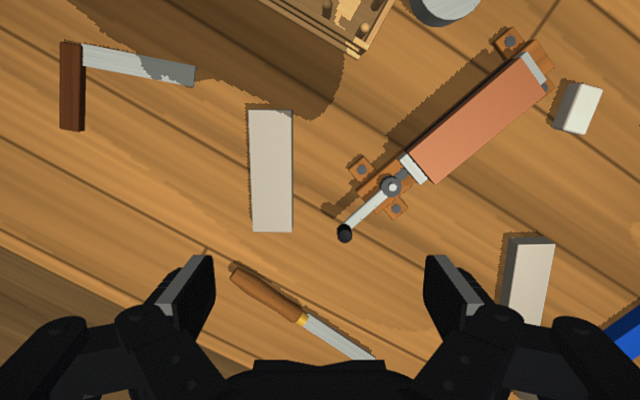

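Wrist view: the combi is brown side up and clamped, with the lever shut along the holder axis. Grey stones are at (271,170) and (532,280), nothing else moved. Picture views are used up (in fact slightly over 14), so from here on I go by numbers. First, measure the rack from above.

{"name": "send_rows", "arguments": {
  "motion": [
    [[-75,-90,0],[0,0,0.52],0],
    [[-75,-90,0],[0,0,0.52],0],
    [[-75,-90,0],[0,0,0.52],0],
    [[-75,-90,0],[0,0,0.52],0],
    [[-75,-90,0],[0,0,0.52],0],
    [[-75,-90,0],[0,0,0.52],0],
    [[-75,-90,0],[0,0,0.52],0],
    [[-75,-90,0],[0,0,0.52],0]
  ]
}}

```text
time_s: 31.15
ee_pos: [0.5058, -0.2139, 0.2955]
tool_rot: [[-0.489, -0.872, 0.001], [-0.872, 0.489, 0.004], [-0.004, 0.001, -1.0]]
ft_force: [-0.1, 0.5, 0.4]
finger_gap: 0.0856
finger_force: 0.0
```

{"name": "send_rows", "arguments": {
  "motion": [
    [[-75,-85,0],[0,0,0.51],0],
    [[-75,-85,0],[0,0,0.51],0],
    [[-75,-85,0],[0,0,0.51],0],
    [[-75,-85,0],[0,0,0.51],0],
    [[-75,-85,0],[0,0,0.51],0],
    [[-75,-85,0],[0,0,0.51],0],
    [[-75,-85,0],[0,0,0.51],0],
    [[-75,-85,0],[0,0,0.51],0]
  ]
}}

```text
time_s: 31.82
ee_pos: [0.431, -0.2988, 0.2954]
tool_rot: [[-0.002, -1.0, -0.001], [-1.0, 0.002, 0.005], [-0.005, 0.001, -1.0]]
ft_force: [0.1, 0.0, -0.1]
finger_gap: 0.0852
finger_force: 0.0
```

```bash
python3 - <<'E'
from chain import *
import pickle
st(); im,ci=shot('wrist'); pickle.dump((im,ci),open('rack.pkl','wb')); cv2.imwrite('pics/w12.png',im[:,:,::-1])
hsv=cv2.cvtColor(im,cv2.COLOR_RGB2HSV)
# nadir-rectified sample grid at z=.066
for x in np.arange(.36,.50,.006):
    p=w2px(ci,[[x,y,.066] for y in np.arange(-.40,-.12,.02)]).round().astype(int)
    print(round(x,3),' '.join('%3d/%3d'%(hsv[b,a,1],hsv[b,a,2]) if 0<=a<640 and 0<=b<400 else '   .   ' for a,b in p))
E
```

```text
t 31.82 p [ 431.  -298.8  295.4] z [-0.001  0.005 -1.   ] y [-1.     0.002  0.001] q [-0.23  0.07 -0.21 -0.   -1.29  0.23] F [ 0.1  0.  -0.1] gap 85.2 ff 0.0
0.36 158/110 159/112 156/111 158/178 156/177 157/177 156/176 156/175 155/171 156/172 157/169 159/104  19/ 81  15/199  16/193
0.366 155/110  14/112 156/111 154/180 158/179 156/178 155/179 154/177 157/177 157/177 156/175 153/108  16/ 82  16/196  16/195
0.372 150/109  16/113 157/107 157/171 158/173 156/173 156/173 156/173 154/172 158/171 158/171 158/105  16/ 82  15/203  17/197
0.378 155/ 97  17/118 160/ 99 154/161 154/162 159/164 155/164 157/164 154/167 157/167 156/168 155/105  16/ 80  16/204  17/198
0.384 153/100  15/117 155/102 158/163 157/164 158/168 158/171 158/170 156/173 155/173 156/175 158/124  17/ 74  12/110  18/202
0.39 154/106 156/106 157/107 157/171 158/171 153/173 158/173 153/175 156/173 155/176 156/177 158/176  29/ 71  11/ 68  16/201
0.396 158/103 165/102  17/106 156/172 157/158 153/162 137/207 122/226 126/230 125/230 124/232 127/233 129/233  13/ 57  83/ 95
0.402 147/ 64 154/ 76 133/130 135/136 135/130 134/171 134/139 
[... 1376 characters left out ...]
156/170 158/170 155/171 156/170 156/168 157/167 157/167 154/167 155/166
0.474 159/ 98 158/ 97 153/100 150/134 156/162 155/163 155/164 153/165 157/164 155/166 155/163 155/164 158/163 155/165 154/164
0.48 156/154 157/ 96 164/ 98 157/159 160/161 158/160 157/161 157/161 153/160 156/157 157/159 156/157 158/157 156/155 157/153
0.486 156/141 156/144 160/124 156/147 156/144 158/144 157/145 152/146 159/143 157/145 154/146 155/146 157/145 156/144 156/144
0.492 157/141 156/142 158/142 156/141 155/140 156/144 157/143 158/144 154/147 155/148 156/149 156/150 157/151 158/150 156/152
0.498 158/147 152/148 156/150 161/150 153/150 156/152 155/151 154/151 154/151 159/152 156/147 156/147 155/148 154/149 158/147
```

```bash
python3 - <<'E'
from chain import *
import pickle
im,ci=pickle.load(open('rack.pkl','rb')); print(ci['xyz'].round(3))
h,s,v=cv2.split(cv2.cvtColor(cv2.GaussianBlur(im,(3,3),0),cv2.COLOR_RGB2HSV))
m=((s>105)&(s<146)&(v>60)).astype(np.uint8); m[330:]=0
m=cv2.morphologyEx(m,cv2.MORPH_OPEN,np.ones((3,3))); m=cv2.morphologyEx(m,cv2.MORPH_CLOSE,np.ones((15,15)))
for z in (.066,.068): 
    for r in rect(ci,m,z,3000): print('rack',z,r)
# floor/dowel details: bright floor seen between dowels; base floor extent and dowel tops via brightness along the two dowel rows
c=max(cv2.findContours(m,cv2.RETR_EXTERNAL,cv2.CHAIN_APPROX_NONE)[0],key=cv2.contourArea)
w=px2w(ci,c[:,0],.066)[:,:2]
for y0 in np.arange(-.37,-.14,.025):
    k=w[np.abs(w[:,1]-y0)<.006]; print(round(y0,3),(k[:,0].min()*1000).round(1),(k[:,0].max()*1000).round(1))
E
```

```text
[ 0.431 -0.369  0.438]
rack 0.066 (array([ 429.9, -260. ]), 236.8, 70.8, -87.8, array([320., 186.]))
rack 0.068 (array([ 429.9, -260.6]), 235.5, 70.4, -87.8, array([320., 186.]))
-0.37 399.4 468.4
-0.345 398.1 467.9
-0.32 397.2 466.6
-0.295 396.6 466.2
-0.27 394.8 465.6
-0.245 394.2 464.3
-0.22 393.5 463.7
-0.195 392.9 463.0
-0.17 391.0 461.5
-0.145 391.7 460.8
```

```bash
python3 - <<'E'
from chain import *
Rt=T(30.2,55,1); g=np.array([.653,-.148,.2]); go(g+.0187*Rt[:,2],Rt); go([.6,-.18,.25],vert(120.2))
im,ci=shot('top'); h,s,v=cv2.split(cv2.cvtColor(im,cv2.COLOR_RGB2HSV)); m=((s<75)&(v>105))
for r in rect(ci,m,.025,150):
    if 90<r[1]<160 and 40<r[2]<60: print(r)
E
```

```text
shift [ 212.8  145.4 -110.7] rv [-0.558  0.32  -1.008] rows 9.6
shift [169.1 118.8 -45.4] rv [-5.000e-03  1.000e-03 -1.043e+00] rows 8.3
(array([596.8, 212. ]), 153.9, 52.6, 32.4, array([243., 177.]))
(array([ 715.7, -667.3]), 148.5, 51.5, 81.4, array([513., 140.]))
```

{"name": "send_rows", "arguments": {
  "motion": [
    [[169,119,0],[0,0,-0.99],0],
    [[169,119,0],[0,0,-0.99],0],
    [[169,119,0],[0,0,-0.99],0],
    [[169,119,0],[0,0,-0.99],0],
    [[169,119,0],[0,0,-0.99],0],
    [[169,119,0],[0,0,-0.99],0],
    [[169,119,0],[0,0,-0.99],0],
    [[169,119,0],[0,0,-0.99],0]
  ]
}}

```text
time_s: 32.58
ee_pos: [0.6001, -0.1791, 0.2946]
tool_rot: [[-0.839, -0.544, 0.002], [-0.544, 0.839, 0.003], [-0.003, 0.002, -1.0]]
ft_force: [-0.2, -0.4, 0.1]
finger_gap: 0.0855
finger_force: 0.0
```

```bash
python3 - <<'E'
from chain import *
st(); im,ci=shot('wrist'); h,s,v=cv2.split(cv2.cvtColor(im,cv2.COLOR_RGB2HSV)); m=((s<75)&(v>105))
for r in rect(ci,m,.025,800):
    if 90<r[1]<160 and 40<r[2]<60: print(r)
Rt=T(30.2,55,1); g=np.array([.653,-.148,.18]); go(g+.0187*Rt[:,2],Rt)
E
```

```text
t 32.58 p [ 600.1 -179.1  294.6] z [ 0.002  0.003 -1.   ] y [-0.544  0.839  0.002] q [ 0.02  0.25 -0.   -0.   -1.32 -1.01] F [-0.2 -0.4  0.1] gap 85.5 ff 0.0
(array([576.5, 201.7]), 102.7, 49.8, 32.2, array([564., 291.]))
(array([ 629.2, -162.3]), 149.7, 50.1, 30.1, array([316., 180.]))
shift [  43.9   26.  -130.2] rv [-0.321  0.524 -0.038] rows 4.9
```

{"name": "send_rows", "arguments": {
  "motion": [
    [[44,26,-60],[-0.321,0.524,-0.038],0],
    [[44,26,-60],[-0.321,0.524,-0.038],0],
    [[44,26,-90],[-0.321,0.524,-0.038],0],
    [[44,26,-110],[-0.321,0.524,-0.038],0],
    [[44,26,-130],[-0.321,0.524,-0.038],0],
    [[44,26,-130],[-0.321,0.524,-0.038],0],
    [[44,26,-150],[-0.321,0.524,-0.038],0],
    [[44,26,-180],[-0.321,0.524,-0.038],0]
  ]
}}

```text
time_s: 33.3
ee_pos: [0.6451, -0.1539, 0.1148]
tool_rot: [[-0.7, -0.516, -0.493], [-0.427, 0.856, -0.29], [0.572, 0.007, -0.82]]
ft_force: [0.7, -0.0, 0.3]
finger_gap: 0.0853
finger_force: 0.0
```

```bash
python3 - <<'E'
from chain import *
st(); Rt=T(30.1,55,1); g=np.array([.6534,-.1483,.0253]); go(g+.0187*Rt[:,2],Rt)
E
```

```text
t 33.3 p [ 645.1 -153.9  114.8] z [-0.493 -0.29  -0.82 ] y [-0.516  0.856  0.007] q [ 0.17  0.73  0.14  0.2  -1.56 -1.26] F [ 0.7 -0.   0.3] gap 85.3 ff 0.0
shift [  -1.     0.3 -104.8] rv [-0.007 -0.002 -0.017] rows 0.1
```

{"name": "send_rows", "arguments": {
  "motion": [
    [[-1,0,-30],[0,0,-0.017],0],
    [[-1,0,-60],[0,0,-0.017],0],
    [[-1,0,-80],[0,0,-0.017],0],
    [[-1,0,-95],[0,0,-0.017],0],
    [[-1,0,-102],[0,0,-0.017],0],
    [[-1,0,-102],[0,0,-0.017],0],
    [[-1,0,-102],[0,0,-0.017],0],
    [[-1,0,-102],[0,0,-0.017],0]
  ]
}}

```text
time_s: 33.97
ee_pos: [0.6433, -0.1545, 0.0152]
tool_rot: [[-0.71, -0.499, -0.497], [-0.413, 0.866, -0.28], [0.571, 0.007, -0.821]]
ft_force: [0.2, 0.4, 0.4]
finger_gap: 0.0854
finger_force: 0.0
```

```bash
python3 - <<'E'
from chain import *
st(); Rt=T(30.1,55,1); g=np.array([.6534,-.1483,.0253]); go(g+.0187*Rt[:,2],Rt)
E
```

```text
t 33.97 p [ 643.3 -154.5   15.2] z [-0.497 -0.28  -0.821] y [-0.499  0.866  0.007] q [ 0.17  0.82  0.08  0.2  -1.41 -1.3 ] F [0.2 0.4 0.4] gap 85.4 ff 0.0
shift [ 0.8  0.8 -5.3] rv [-0.007 -0.001  0.003] rows 0.1
```

{"name": "send_rows", "arguments": {
  "motion": [
    [[1,1,-4],[0,0,0],0.2],
    [[1,1,-4],[0,0,0],0.3],
    [[1,1,-4],[0,0,0],0.36],
    [[1,1,-4],[0,0,0],0.45],
    [[1,1,-4],[0,0,0],0.8],
    [[1,1,-4],[0,0,0],0.8],
    [[1,1,-4],[0,0,0],0.8],
    [[1,1,-4],[0,0,0],0.8]
  ],
  "newtons": 90
}}

```text
time_s: 34.63
ee_pos: [0.644, -0.1534, 0.0106]
tool_rot: [[-0.709, -0.499, -0.498], [-0.413, 0.866, -0.281], [0.572, 0.007, -0.82]]
ft_force: [1.6, 2.2, 6.9]
finger_gap: 0.0478
finger_force: 93.1
```

```bash
python3 - <<'E'
from chain import *
st(); s=ctrl.get_state(); G=s['ee_pos']-.0187*s['tool_rot'][:,2]; a=np.radians(30.1); d=G[:2]-np.array([.6292,-.1623]); print('G',G.round(4),'d,lat',(d@[np.cos(a),np.sin(a)]).round(4),(d@[-np.sin(a),np.cos(a)]).round(4),'elev',np.degrees(np.arcsin(-s['tool_rot'][2,2])))
E
```

```text
t 34.63 p [ 644.  -153.4   10.6] z [-0.498 -0.281 -0.82 ] y [-0.499  0.866  0.007] q [ 0.17  0.83  0.08  0.2  -1.41 -1.31] F [1.6 2.2 6.9] gap 47.8 ff 93.1
G [ 0.6533 -0.1482  0.026 ] d,lat 0.0279 0.0001 elev 55.110778493990495
```

{"name": "send_rows", "arguments": {
  "motion": [
    [[0,0,5],[0,0,0],0.8],
    [[0,0,15],[0,0,0],0.8],
    [[0,0,30],[0,0,0],0.8],
    [[0,0,60],[0,0,0],0.8],
    [[0,0,90],[0,0,0],0.8],
    [[0,0,130],[0,0,0],0.8],
    [[0,0,170],[0,0,0],0.8],
    [[0,0,220],[0,0,0],0.8]
  ]
}}

```text
time_s: 35.3
ee_pos: [0.6425, -0.1535, 0.2238]
tool_rot: [[-0.708, -0.498, -0.5], [-0.413, 0.867, -0.28], [0.573, 0.008, -0.82]]
ft_force: [1.4, 0.5, -4.0]
finger_gap: 0.048
finger_force: 93.2
```

```bash
python3 - <<'E'
from chain import *
st(); go([.6,-.17,.24],vert(120.1))
E
```

```text
t 35.3 p [ 642.5 -153.5  223.8] z [-0.5  -0.28 -0.82] y [-0.498  0.867  0.008] q [ 0.17  0.66  0.26  0.2  -1.75 -1.24] F [ 1.4  0.5 -4. ] gap 48.0 ff 93.2
shift [-42.5 -16.5  16.2] rv [ 0.298 -0.532  0.001] rows 4.9
```

{"name": "send_rows", "arguments": {
  "motion": [
    [[-42,-16,16],[0.298,-0.532,0],0.8],
    [[-42,-16,16],[0.298,-0.532,0],0.8],
    [[-42,-16,16],[0.298,-0.532,0],0.8],
    [[-42,-16,16],[0.298,-0.532,0],0.8],
    [[-42,-16,16],[0.298,-0.532,0],0.8],
    [[-42,-16,16],[0.298,-0.532,0],0.8],
    [[-42,-16,16],[0.298,-0.532,0],0.8],
    [[-42,-16,16],[0.298,-0.532,0],0.8]
  ]
}}

```text
time_s: 35.97
ee_pos: [0.6005, -0.1698, 0.2382]
tool_rot: [[-0.866, -0.5, -0.001], [-0.5, 0.866, -0.001], [0.001, -0.0, -1.0]]
ft_force: [-0.0, 0.5, -4.2]
finger_gap: 0.048
finger_force: 94.7
```

{"name": "send_rows", "arguments": {
  "motion": [
    [[-86,-30,10],[0,0,0.54],0.8],
    [[-86,-30,10],[0,0,0.54],0.8],
    [[-86,-30,10],[0,0,0.54],0.8],
    [[-86,-30,10],[0,0,0.54],0.8],
    [[-86,-30,10],[0,0,0.54],0.8],
    [[-86,-30,10],[0,0,0.54],0.8],
    [[-86,-30,10],[0,0,0.54],0.8],
    [[-86,-30,10],[0,0,0.54],0.8]
  ]
}}

```text
time_s: 36.63
ee_pos: [0.5155, -0.1991, 0.2466]
tool_rot: [[-0.486, -0.874, -0.002], [-0.874, 0.486, -0.0], [0.001, 0.002, -1.0]]
ft_force: [0.1, -0.5, -4.1]
finger_gap: 0.0481
finger_force: 94.8
```

{"name": "send_rows", "arguments": {
  "motion": [
    [[-86,-30,10],[0,0,0.54],0.8],
    [[-86,-30,10],[0,0,0.54],0.8],
    [[-86,-30,10],[0,0,0.54],0.8],
    [[-86,-30,10],[0,0,0.54],0.8],
    [[-86,-30,10],[0,0,0.54],0.8],
    [[-86,-30,10],[0,0,0.54],0.8],
    [[-86,-30,10],[0,0,0.54],0.8],
    [[-86,-30,10],[0,0,0.54],0.8]
  ]
}}

```text
time_s: 37.3
ee_pos: [0.4294, -0.2294, 0.257]
tool_rot: [[0.032, -1.0, -0.001], [-1.0, -0.032, -0.0], [0.0, 0.001, -1.0]]
ft_force: [0.6, 0.4, -4.2]
finger_gap: 0.0481
finger_force: 95.1
```

```bash
python3 - <<'E'
from chain import *
st(); Rt=T(-88.05,34.9,-1); g=np.array([.4289,-.2315,.235]); go(g+.0187*Rt[:,2],Rt)
im,ci=shot('top')
E
```

```text
t 37.3 p [ 429.4 -229.4  257. ] z [-0.001 -0.    -1.   ] y [-1.    -0.032  0.001] q [-0.09  0.03 -0.35  0.   -1.2   0.12] F [ 0.6  0.4 -4.2] gap 48.1 ff 95.1
shift [ -1.   13.2 -32.7] rv [0.961 0.031 0.002] rows 7.7
```

{"name": "send_rows", "arguments": {
  "motion": [
    [[-1,13,0],[0.961,0.031,0.002],0.8],
    [[-1,13,0],[0.961,0.031,0.002],0.8],
    [[-1,13,0],[0.961,0.031,0.002],0.8],
    [[-1,13,0],[0.961,0.031,0.002],0.8],
    [[-1,13,-10],[0.961,0.031,0.002],0.8],
    [[-1,13,-20],[0.961,0.031,0.002],0.8],
    [[-1,13,-33],[0.961,0.031,0.002],0.8],
    [[-1,13,-33],[0.961,0.031,0.002],0.8]
  ]
}}

```text
time_s: 38.02
ee_pos: [0.4279, -0.2177, 0.2209]
tool_rot: [[0.016, -1.0, -0.027], [-0.565, -0.031, 0.824], [-0.825, 0.002, -0.565]]
ft_force: [-0.7, 0.5, -4.3]
finger_gap: 0.0479
finger_force: 95.2
```

```bash
python3 - <<'E'
from chain import *
import pickle
st(); Rt=T(-88.05,34.9,-1); g=np.array([.4289,-.2315,.20]); go(g+.0187*Rt[:,2],Rt)
im,ci=shot('wrist'); pickle.dump((im,ci),open('b.pkl','wb'))
h,s,v=cv2.split(cv2.cvtColor(im,cv2.COLOR_RGB2HSV)); m=((s<80)&(v>90)).astype(np.uint8); m[:,:200]=0;m[:,440:]=0
G=ctrl.get_state()['ee_pos']-.0187*ctrl.get_state()['tool_rot'][:,2]
e=np.array([np.cos(np.radians(1.95)),np.sin(np.radians(1.95)),0]);r=np.array([e[1],-e[0],0])
C=G-np.array([0,0,.0279])-.0135*r
print('C',C.round(4)); P_=[C+np.array([0,0,.075])+a*.025*e+b*.0125*r for a in (-1,1) for b in (-1,1)]
print('expected top-end corners',w2px(ci,P_).round().tolist())
for c in cv2.findContours(m,cv2.RETR_EXTERNAL,cv2.CHAIN_APPROX_SIMPLE)[0]:
    if cv2.contourArea(c)>800: print(cv2.contourArea(c),cv2.approxPolyDP(c,5,True)[:,0].tolist())
for row in range(100,330,8): print(row,hsv if 0 else (s[row,320],v[row,320]),end=' ')
E
```

```text
t 38.02 p [ 427.9 -217.7  220.9] z [-0.027  0.824 -0.565] y [-1.    -0.031  0.002] q [-0.66  0.5   0.11 -0.72 -1.85  0.74] F [-0.7  0.5 -4.3] gap 47.9 ff 95.2
shift [  0.5   1.6 -31.6] rv [-0.008 -0.002  0.003] rows 0.1
C [ 0.4271 -0.22    0.2013]
expected top-end corners [[381.0, 393.0], [392.0, 408.0], [263.0, 394.0], [252.0, 409.0]]
1359.5 [[257, 167], [237, 157], [200, 168], [200, 193], [256, 180]]
38168.5 [[408, 22], [373, 24], [364, 67], [268, 68], [254, 359], [315, 365], [385, 360], [370, 105], [404, 102], [425, 86], [422, 36]]
100 (np.uint8(42), np.uint8(144)) 108 (np.uint8(38), np.uint8(146)) 116 (np.uint8(40), np.uint8(146)) 124 (np.uint8(42), np.uint8(147)) 132 (np.uint8(42), np.uint8(147)) 140 (np.uint8(43), np.uint8(149)) 148 (np.uint8(40), np.uint8(147)) 156 (np.uint8(40), np.uint8(148)) 164 (np.uint8(41), np.uint8(148)) 172 (np.uint8(40), np.uint8(148)) 180 (np.uint8(41), np.uint8(149)) 188 (np.uint8(41), np.uint8(151)) 196 (np.uint8(39), np.uint8(150)) 204 (np.uint8(39), np.uint8(151)) 212 (np.uint8(39), np.uint8(149)) 220 (np.uint8(41), np.uint8(150)) 228 (np.uint8(39), np.uint8(149)) 236 (np.uint8(37), np.uint8(150)) 244 (np.uint8(37), np.uint8(150)) 252 (np.uint8(39), np.uint8(151)) 260 (np.uint8(39), np.uint8(150)) 268 (np.uint8(42), np.uint8(152)) 276 (np.uint8(39), np.uint8(150)) 284 (np.uint8(39), np.uint8(150)) 292 (np.uint8(39), np.uint8(151)) 300 (np.uint8(39), np.uint8(151)) 308 (np.uint8(39), np.uint8(150)) 316 (np.uint8(41), np.uint8(151)) 324 (np.uint8(39), np.uint8(150))
```

```bash
python3 - <<'E'
from chain import *
import pickle
im,ci=pickle.load(open('b.pkl','rb'))
C=np.array([.4271,-.22,.2013]);e=np.array([.99942,.034,0]);r=np.array([.034,-.99942,0])
print(w2px(ci,[C-[0,0,.075]+a*.025*e+.0125*r for a in (-1,1)]).round(1),'seen (364,67),(268,68)')
for d in (-.003,.003):
  print('up',d,w2px(ci,C-[0,0,.075-d]+.0125*r).round(1),'out',w2px(ci,C-[0,0,.075]+(.0125+d)*r).round(1))
# rack outline from this view
h,s,v=cv2.split(cv2.cvtColor(cv2.GaussianBlur(im,(3,3),0),cv2.COLOR_RGB2HSV)); m=((s>105)&(s<146)&(v>60)).astype(np.uint8)
print('rack px',[(k,np.flatnonzero(m[k])[[0,-1]].tolist() if m[k].sum()>5 else None) for k in range(10,330,20)])
E
```

```text
[[372.   59.5]
 [269.5  59.8]] seen (364,67),(268,68)
up -0.003 [[320.7  54.5]] out [[320.7  63.6]]
up 0.003 [[320.8  64.6]] out [[320.8  55.3]]
rack px [(10, [262, 375]), (30, [266, 420]), (50, [269, 424]), (70, [266, 637]), (90, None), (110, [0, 558]), (130, [26, 542]), (150, [0, 547]), (170, [0, 579]), (190, [0, 596]), (210, [0, 598]), (230, [0, 536]), (250, [0, 464]), (270, [0, 467]), (290, [0, 470]), (310, [0, 121])]
```

```bash
python3 - <<'E'
from chain import *
import pickle
im,ci=pickle.load(open('b.pkl','rb'))
g=cv2.GaussianBlur(im,(3,3),0).astype(int); h,s,v=cv2.split(cv2.cvtColor(g.astype(np.uint8),cv2.COLOR_RGB2HSV))
m=(s<80)&(v>110)&(v<185)
rows=range(72,340,12); L=[];Rr=[]
for k in rows:
    a=320
    while m[k,a]: a-=1
    b=320
    while m[k,b]: b+=1
    L.append(a+.5);Rr.append(b-.5)
print(list(zip(rows,L,Rr)))
c=320; k=150
while m[k,c]: k-=1
print('end row',k, [ (kk,s[kk,c],v[kk,c]) for kk in range(k-6,k+4)])
S=ctrl.get_state();G=S['ee_pos']-.0187*S['tool_rot'][:,2]
e=np.array([.99942,.034,0]);r=np.array([.034,-.99942,0]);u=np.array([0,0,1.])
E
```

```text
[(72, 267.5, 369.5), (84, 266.5, 370.5), (96, 265.5, 370.5), (108, 265.5, 370.5), (120, 264.5, 371.5), (132, 264.5, 371.5), (144, 263.5, 372.5), (156, 262.5, 373.5), (168, 262.5, 374.5), (180, 261.5, 374.5), (192, 261.5, 375.5), (204, 260.5, 376.5), (216, 259.5, 376.5), (228, 258.5, 377.5), (240, 258.5, 378.5), (252, 260.5, 377.5), (264, 259.5, 378.5), (276, 258.5, 378.5), (288, 258.5, 379.5), (300, 257.5, 380.5), (312, 257.5, 380.5), (324, 255.5, 382.5), (336, 254.5, 384.5)]
end row 66 [(60, np.uint8(132), np.uint8(164)), (61, np.uint8(131), np.uint8(165)), (62, np.uint8(132), np.uint8(166)), (63, np.uint8(132), np.uint8(168)), (64, np.uint8(133), np.uint8(171)), (65, np.uint8(129), np.uint8(164)), (66, np.uint8(102), np.uint8(145)), (67, np.uint8(57), np.uint8(135)), (68, np.uint8(40), np.uint8(140)), (69, np.uint8(39), np.uint8(143))]
```

```bash
cat > fitdown.py <<'E'
from chain import *
def fit(im,ci,G,hd,smax=80,vr=(110,185),d0=.028,o0=.0135):
    "stone held upright, seen from the tool side: returns d,o,tilt(rad, + = lower end toward tool side),lateral"
    h,s,v=cv2.split(cv2.cvtColor(cv2.GaussianBlur(im,(3,3),0),cv2.COLOR_RGB2HSV)); m=(s<smax)&(v>vr[0])&(v<vr[1])
    obs=[]
    k=150
    while m[k,320]: k-=1
    end=k+.5
    for k in range(int(end)+8,230,12):
        a=b=320
        while m[k,a]: a-=1
        while m[k,b]: b+=1
        obs.append((k,a+.5,b-.5))
    obs=np.array(obs); a=np.radians(hd); r=np.array([np.cos(a),np.sin(a),0]); e=np.array([-r[1],r[0],0]); u=np.array([0,0,1.])
    def F(x):
        d,o,t,c=x; n=u*np.cos(t)-r*np.sin(t); f=r*np.cos(t)+u*np.sin(t); C=G-d*n-o*f+c*e
        q=[w2px(ci,[C+.0125*f+sg*.025*e+k*n for k in np.linspace(-.075,.02,40)]) for sg in (1,-1)]
        lo,hi=sorted(q,key=lambda z:z[0,0]); i=lambda z:np.interp(obs[:,0],z[:,1],z[:,0])
        return np.r_[i(lo)-obs[:,1],i(hi)-obs[:,2],3*(.5*(lo[0,1]+hi[0,1])-end),(x[1]-o0)/.003*3]
    q=least_squares(F,[d0,o0,0,0],x_scale=.01); return q.x,np.sqrt(np.mean(q.fun**2))
E
python3 - <<'E'
from fitdown import *
import pickle
im,ci=pickle.load(open('b.pkl','rb')); S=ctrl.get_state();G=S['ee_pos']-.0187*S['tool_rot'][:,2]
x,rm=fit(im,ci,G,-88.05); print((x*1000).round(1),rm)
E
```

```text
[ 27.7  15.  -31.5   1.3] 0.6598847075542791
```

{"name": "send_rows", "arguments": {
  "motion": [
    [[-1,1,-10],[-0.022,0,0.003],0.8],
    [[-1,1,-30],[-0.022,0,0.003],0.8],
    [[-1,1,-45],[-0.022,0,0.003],0.8],
    [[-1,1,-55],[-0.022,0,0.003],0.8],
    [[-1,1,-62],[-0.022,0,0.003],0.8],
    [[-1,1,-68],[-0.022,0,0.003],0.8],
    [[-1,1,-74],[-0.022,0,0.003],0.8],
    [[-1,1,-78],[-0.022,0,0.003],0.8]
  ]
}}

```text
time_s: 38.73
ee_pos: [0.4274, -0.2155, 0.146]
tool_rot: [[0.024, -0.999, -0.03], [-0.59, -0.038, 0.806], [-0.807, -0.002, -0.591]]
ft_force: [-0.8, -0.2, -3.8]
finger_gap: 0.048
finger_force: 95.4
```

```bash
python3 - <<'E'
from chain import *
st(); print(ctrl.get_state()['moment'].round(2))
E
```

```text
t 38.73 p [ 427.4 -215.5  146. ] z [-0.03   0.806 -0.591] y [-0.999 -0.038 -0.002] q [-0.65  0.57  0.03 -0.68 -1.71  0.83] F [-0.8 -0.2 -3.8] gap 48.0 ff 95.4
[-3.71 -0.16 -0.01]
```

No contact with the bottom below the dowel tops, so it is in the slot. Continue down.

{"name": "send_rows", "arguments": {
  "motion": [
    [[0,-1,-8],[0,0,0],0.8],
    [[0,-1,-16],[0,0,0],0.8],
    [[0,-1,-24],[0,0,0],0.8],
    [[0,-1,-32],[0,0,0],0.8],
    [[0,-1,-36],[0,0,0],0.8],
    [[0,-1,-39],[0,0,0],0.8],
    [[0,-1,-41],[0,0,0],0.8],
    [[0,-1,-42],[0,0,0],0.8]
  ]
}}

```text
time_s: 39.4
ee_pos: [0.4272, -0.2166, 0.104]
tool_rot: [[0.023, -0.999, -0.03], [-0.59, -0.038, 0.807], [-0.807, -0.001, -0.59]]
ft_force: [-0.1, 0.4, -3.9]
finger_gap: 0.048
finger_force: 95.4
```

{"name": "send_rows", "arguments": {
  "motion": [
    [[0,0,-1],[0,0,0],0.8],
    [[0,0,-2],[0,0,0],0.8],
    [[0,0,-3],[0,0,0],0.8],
    [[0,0,-4],[0,0,0],0.8],
    [[0,0,-4],[0,0,0],0.8],
    [[0,0,-4],[0,0,0],0.8],
    [[0,0,-4],[0,0,0],0.8],
    [[0,0,-4],[0,0,0],0.8]
  ]
}}

```text
time_s: 40.07
ee_pos: [0.4272, -0.2167, 0.1033]
tool_rot: [[0.026, -0.999, -0.03], [-0.589, -0.04, 0.807], [-0.807, -0.004, -0.59]]
ft_force: [-0.1, -2.4, 15.4]
finger_gap: 0.048
finger_force: 97.0
```

```bash
python3 - <<'E'
from chain import *
st(); print(ctrl.get_state()['moment'].round(2))
E
```

```text
t 40.07 p [ 427.2 -216.7  103.3] z [-0.03   0.807 -0.59 ] y [-0.999 -0.04  -0.004] q [-0.65  0.62  0.01 -0.68 -1.65  0.88] F [-0.1 -2.4 15.4] gap 48.0 ff 97.0
[1.32 0.38 0.06]
```

Seated on the floor at the expected height. Release and retreat along the axis.

{"name": "send_rows", "arguments": {
  "motion": [
    [[0,0,3],[0,0,0],0.8],
    [[0,0,3],[0,0,0],0.8],
    [[0,0,3],[0,0,0],0.4],
    [[0,0,3],[0,0,0],0],
    [[0,0,3],[0,0,0],0],
    [[0,0,3],[0,0,0],0],
    [[0,0,3],[0,0,0],0],
    [[0,-8,9],[0,0,0],0]
  ]
}}

```text
time_s: 40.73
ee_pos: [0.4268, -0.2233, 0.1088]
tool_rot: [[0.022, -0.999, -0.031], [-0.588, -0.038, 0.808], [-0.808, 0.0, -0.589]]
ft_force: [0.3, 0.6, -0.2]
finger_gap: 0.0855
finger_force: 0.0
```

{"name": "send_rows", "arguments": {
  "motion": [
    [[1,-16,12],[0,0,0],0],
    [[1,-36,27],[0,0,0],0],
    [[2,-60,45],[0,0,0],0],
    [[3,-85,65],[0,0,0],0],
    [[3,-85,95],[0,0,0],0],
    [[3,-85,130],[0,0,0],0],
    [[3,-85,165],[0,0,0],0],
    [[3,-85,190],[0,0,0],0]
  ]
}}

```text
time_s: 41.4
ee_pos: [0.4298, -0.3107, 0.3026]
tool_rot: [[0.024, -0.999, -0.029], [-0.592, -0.038, 0.805], [-0.805, -0.003, -0.593]]
ft_force: [-0.0, -0.1, 0.2]
finger_gap: 0.0854
finger_force: 0.0
```

```bash
python3 - <<'E'
from chain import *
st()
for n in ('top','side'):
    im,ci=shot(n); h,s,v=cv2.split(cv2.cvtColor(im,cv2.COLOR_RGB2HSV))
    c=np.array([.4285,-.218]); print(n,'expect top end',w2px(ci,[*c,.16]).round(),'bottom',w2px(ci,[*c,.066]).round())
    m=((s<75)&(v>105)).astype(np.uint8); l=cv2.connectedComponentsWithStats(m)
    a=w2px(ci,[*c,.16])[0]
    for i in range(1,l[0]):
        if l[2][i,4]>60 and np.hypot(*(l[3][i]-a))<60: print(l[2][i],l[3][i].round())
    if n=='top':
        for r in rect(ci,m,.025,150):
            if 90<r[1]<160 and 40<r[2]<60: print(r)
Rv=vert(180); go([.45,-.2,.33],vert(180)); 
E
```

```text
t 41.4 p [ 429.8 -310.7  302.6] z [-0.029  0.805 -0.593] y [-0.999 -0.038 -0.003] q [-0.75  0.52  0.36 -0.7  -2.06  0.66] F [-0.  -0.1  0.2] gap 85.4 ff 0.0
top expect top end [[389. 224.]] bottom [[384. 229.]]
[404 167  40  21 331] [423. 177.]
(array([596.8, 212. ]), 153.9, 52.5, 32.4, array([243., 177.]))
side expect top end [[378. 153.]] bottom [[376. 177.]]
[345 101  19  35 197] [355. 122.]
[369 151  17  36 417] [377. 167.]
[342 160   8  16  97] [346. 167.]
[374 197  21  23 341] [383. 207.]
shift [ 19.6 111.4  25.5] rv [-0.931 -0.011 -0.038] rows 7.5
```

Stone B stands in its slot (side camera blob at (377,167), 36 px tall). Now stone A.

{"name": "send_rows", "arguments": {
  "motion": [
    [[20,110,26],[-0.931,-0.011,-0.038],0],
    [[20,110,26],[-0.931,-0.011,-0.038],0],
    [[20,110,26],[-0.931,-0.011,-0.038],0],
    [[20,110,26],[-0.931,-0.011,-0.038],0],
    [[20,110,26],[-0.931,-0.011,-0.038],0],
    [[20,110,26],[-0.931,-0.011,-0.038],0],
    [[20,110,26],[-0.931,-0.011,-0.038],0],
    [[20,110,26],[-0.931,-0.011,-0.038],0]
  ]
}}

```text
time_s: 42.17
ee_pos: [0.4505, -0.1989, 0.3274]
tool_rot: [[-0.002, -1.0, 0.001], [-1.0, 0.002, 0.001], [-0.001, -0.001, -1.0]]
ft_force: [0.4, 0.8, -0.8]
finger_gap: 0.0855
finger_force: 0.0
```

{"name": "send_rows", "arguments": {
  "motion": [
    [[65,200,-10],[0,0,-0.5],0],
    [[65,200,-10],[0,0,-0.5],0],
    [[65,200,-10],[0,0,-0.5],0],
    [[65,200,-10],[0,0,-0.5],0],
    [[65,200,-10],[0,0,-0.5],0],
    [[65,200,-10],[0,0,-0.5],0],
    [[65,200,-10],[0,0,-0.5],0],
    [[65,200,-10],[0,0,-0.5],0]
  ]
}}

```text
time_s: 42.83
ee_pos: [0.5153, 0.0013, 0.3152]
tool_rot: [[-0.482, -0.876, 0.0], [-0.876, 0.482, 0.008], [-0.007, 0.004, -1.0]]
ft_force: [-1.1, -0.0, -0.2]
finger_gap: 0.0853
finger_force: 0.0
```

{"name": "send_rows", "arguments": {
  "motion": [
    [[60,200,-20],[0,0,-0.5],0],
    [[60,200,-20],[0,0,-0.5],0],
    [[60,200,-20],[0,0,-0.5],0],
    [[60,200,-20],[0,0,-0.5],0],
    [[60,200,-20],[0,0,-0.5],0],
    [[60,200,-20],[0,0,-0.5],0],
    [[60,200,-20],[0,0,-0.5],0],
    [[60,200,-20],[0,0,-0.5],0]
  ]
}}

```text
time_s: 43.5
ee_pos: [0.5752, 0.1994, 0.2951]
tool_rot: [[-0.844, -0.537, 0.004], [-0.536, 0.844, 0.007], [-0.007, 0.003, -1.0]]
ft_force: [0.6, -0.8, -0.4]
finger_gap: 0.0853
finger_force: 0.0
```

```bash
python3 - <<'E'
from chain import *
st(); im,ci=shot('wrist'); h,s,v=cv2.split(cv2.cvtColor(im,cv2.COLOR_RGB2HSV)); m=((s<75)&(v>105)); m[330:]=0
for r in rect(ci,m,.025,800):
    print(r)
    if 145<r[1]<155 and 45<r[2]<55 and abs(r[0][1]-215)<60:
        a=np.radians(r[3]); Rt=T(r[3],55,1); g=np.array([*(r[0]/1000+.028*np.array([np.cos(a),np.sin(a)])),.15]); print('G',g); go(g+.0187*Rt[:,2],Rt)
E
```

```text
t 43.5 p [575.2 199.4 295.1] z [ 0.004  0.007 -1.   ] y [-0.537  0.844  0.003] q [ 0.65  0.21 -0.04 -0.   -1.31 -1.66] F [ 0.6 -0.8 -0.4] gap 85.3 ff 0.0
(array([719.8, 367.8]), 73.8, 58.0, -57.8, array([365., 312.]))
(array([790.5,  41.5]), 122.2, 21.4, 83.1, array([120., 230.]))
(array([596.4, 214.1]), 149.3, 49.9, 32.3, array([318., 172.]))
G [0.62006733 0.22906187 0.15      ]
shift [  35.8   24.3 -160.9] rv [-0.334  0.521 -0.001] rows 5.0
```

{"name": "send_rows", "arguments": {
  "motion": [
    [[36,24,-60],[-0.334,0.521,0],0],
    [[36,24,-60],[-0.334,0.521,0],0],
    [[36,24,-90],[-0.334,0.521,0],0],
    [[36,24,-110],[-0.334,0.521,0],0],
    [[36,24,-130],[-0.334,0.521,0],0],
    [[36,24,-150],[-0.334,0.521,0],0],
    [[36,24,-180],[-0.334,0.521,0],0],
    [[36,24,-200],[-0.334,0.521,0],0]
  ]
}}

```text
time_s: 44.22
ee_pos: [0.6109, 0.2222, 0.0915]
tool_rot: [[-0.69, -0.533, -0.489], [-0.436, 0.846, -0.307], [0.577, 0.001, -0.817]]
ft_force: [0.0, -0.1, 0.2]
finger_gap: 0.0857
finger_force: 0.0
```

```bash
python3 - <<'E'
from chain import *
st(); Rt=T(32.3,55,1); g=np.array([.6201,.2291,.0263]); go(g+.0187*Rt[:,2],Rt)
E
```

```text
t 44.22 p [610.9 222.2  91.5] z [-0.489 -0.307 -0.817] y [-0.533  0.846  0.001] q [ 0.63  0.8   0.32 -0.04 -1.7  -1.63] F [ 0.  -0.1  0.2] gap 85.7 ff 0.0
shift [  0.1   1.1 -80.5] rv [ 0.001 -0.004  0.001] rows 0.0
```

{"name": "send_rows", "arguments": {
  "motion": [
    [[0,1,-25],[0,0,0],0],
    [[0,1,-45],[0,0,0],0],
    [[0,1,-62],[0,0,0],0],
    [[0,1,-72],[0,0,0],0],
    [[0,1,-78],[0,0,0],0],
    [[0,1,-80],[0,0,0],0],
    [[0,1,-80],[0,0,0],0],
    [[0,1,-80],[0,0,0],0]
  ]
}}

```text
time_s: 44.88
ee_pos: [0.6119, 0.2255, 0.0165]
tool_rot: [[-0.693, -0.535, -0.483], [-0.439, 0.845, -0.306], [0.572, 0.001, -0.82]]
ft_force: [-0.1, 1.2, -0.8]
finger_gap: 0.0857
finger_force: 0.0
```

{"name": "send_rows", "arguments": {
  "motion": [
    [[0,0,0],[0,0,0],0.2],
    [[0,0,0],[0,0,0],0.3],
    [[0,0,0],[0,0,0],0.36],
    [[0,0,0],[0,0,0],0.45],
    [[0,0,0],[0,0,0],0.8],
    [[0,0,0],[0,0,0],0.8],
    [[0,0,0],[0,0,0],0.8],
    [[0,0,0],[0,0,0],0.8]
  ],
  "newtons": 100
}}

```text
time_s: 45.55
ee_pos: [0.6122, 0.2257, 0.0168]
tool_rot: [[-0.693, -0.536, -0.483], [-0.44, 0.844, -0.307], [0.572, -0.0, -0.82]]
ft_force: [2.8, 0.1, 6.0]
finger_gap: 0.0471
finger_force: 102.2
```

```bash
python3 - <<'E'
from chain import *
st(); s=ctrl.get_state(); G=s['ee_pos']-.0187*s['tool_rot'][:,2]; a=np.radians(32.3); d=G[:2]-np.array([.5964,.2141]); print('G',G.round(4),'d,lat',(d@[np.cos(a),np.sin(a)]).round(4),(d@[-np.sin(a),np.cos(a)]).round(4),'elev',np.degrees(np.arcsin(-s['tool_rot'][2,2])))
E
```

```text
t 45.55 p [612.2 225.7  16.8] z [-0.483 -0.307 -0.82 ] y [-0.536  0.844 -0.   ] q [ 0.63  0.87  0.28 -0.04 -1.59 -1.62] F [2.8 0.1 6. ] gap 47.1 ff 102.2
G [0.6212 0.2314 0.0321] d,lat 0.0302 0.0014 elev 55.12663577477459
```

The grip is a bit shallow; reopen, go 6 mm lower and regrip.

{"name": "send_rows", "arguments": {
  "motion": [
    [[0,0,0],[0,0,0],0.1],
    [[0,0,0],[0,0,0],0.1],
    [[0,0,0],[0,0,0],0.1],
    [[0,0,-3],[0,0,0],0.1],
    [[0,0,-6],[0,0,0],0.1],
    [[0,0,-6],[0,0,0],0.1],
    [[0,0,-6],[0,0,0],0.2],
    [[0,0,-6],[0,0,0],0.3]
  ]
}}

```text
time_s: 46.22
ee_pos: [0.6111, 0.2254, 0.009]
tool_rot: [[-0.692, -0.535, -0.485], [-0.439, 0.845, -0.307], [0.574, 0.001, -0.819]]
ft_force: [0.2, -0.3, -0.6]
finger_gap: 0.0603
finger_force: 0.0
```

{"name": "send_rows", "arguments": {
  "motion": [
    [[0,0,0],[0,0,0],0.36],
    [[0,0,0],[0,0,0],0.45],
    [[0,0,0],[0,0,0],0.8],
    [[0,0,0],[0,0,0],0.8],
    [[0,0,0],[0,0,0],0.8],
    [[0,0,0],[0,0,0],0.8],
    [[0,0,0],[0,0,0],0.8],
    [[0,0,0],[0,0,0],0.8]
  ]
}}

```text
time_s: 46.88
ee_pos: [0.6117, 0.2257, 0.0098]
tool_rot: [[-0.692, -0.536, -0.484], [-0.439, 0.844, -0.306], [0.573, 0.0, -0.82]]
ft_force: [2.4, 1.6, 5.8]
finger_gap: 0.0482
finger_force: 103.3
```

```bash
python3 - <<'E'
from chain import *
st(); s=ctrl.get_state(); G=s['ee_pos']-.0187*s['tool_rot'][:,2]; a=np.radians(32.3); d=G[:2]-np.array([.5964,.2141]); print('G',G.round(4),'d,lat',(d@[np.cos(a),np.sin(a)]).round(4),(d@[-np.sin(a),np.cos(a)]).round(4),'elev',np.degrees(np.arcsin(-s['tool_rot'][2,2])))
E
```

```text
t 46.88 p [611.7 225.7   9.8] z [-0.484 -0.306 -0.82 ] y [-0.536  0.844  0.   ] q [ 0.63  0.88  0.28 -0.04 -1.58 -1.62] F [2.4 1.6 5.8] gap 48.2 ff 103.3
G [0.6207 0.2314 0.0252] d,lat 0.0298 0.0016 elev 55.07512449581128
```

{"name": "send_rows", "arguments": {
  "motion": [
    [[0,0,5],[0,0,0],0.8],
    [[0,0,15],[0,0,0],0.8],
    [[0,0,30],[0,0,0],0.8],
    [[0,0,60],[0,0,0],0.8],
    [[0,0,95],[0,0,0],0.8],
    [[0,0,135],[0,0,0],0.8],
    [[0,0,175],[0,0,0],0.8],
    [[0,0,215],[0,0,0],0.8]
  ]
}}

```text
time_s: 47.55
ee_pos: [0.6107, 0.2252, 0.2272]
tool_rot: [[-0.692, -0.535, -0.484], [-0.439, 0.845, -0.306], [0.573, 0.001, -0.819]]
ft_force: [1.2, 0.9, -3.8]
finger_gap: 0.0477
finger_force: 103.4
```

```bash
python3 - <<'E'
from chain import *
st(); go([.57,.19,.30],vert(122.3))
E
```

```text
t 47.55 p [610.7 225.2 227.2] z [-0.484 -0.306 -0.819] y [-0.535  0.845  0.001] q [ 0.63  0.71  0.46 -0.04 -1.93 -1.64] F [ 1.2  0.9 -3.8] gap 47.7 ff 103.4
shift [-40.7 -35.2  72.8] rv [ 0.326 -0.516 -0.001] rows 4.9
```

{"name": "send_rows", "arguments": {
  "motion": [
    [[-41,-35,73],[0.326,-0.516,0],0.8],
    [[-41,-35,73],[0.326,-0.516,0],0.8],
    [[-41,-35,73],[0.326,-0.516,0],0.8],
    [[-41,-35,73],[0.326,-0.516,0],0.8],
    [[-41,-35,73],[0.326,-0.516,0],0.8],
    [[-41,-35,73],[0.326,-0.516,0],0.8],
    [[-41,-35,73],[0.326,-0.516,0],0.8],
    [[-41,-35,73],[0.326,-0.516,0],0.8]
  ]
}}

```text
time_s: 48.22
ee_pos: [0.5695, 0.19, 0.2984]
tool_rot: [[-0.845, -0.535, -0.001], [-0.535, 0.845, -0.001], [0.001, -0.0, -1.0]]
ft_force: [0.0, 1.4, -3.7]
finger_gap: 0.0478
finger_force: 104.4
```

{"name": "send_rows", "arguments": {
  "motion": [
    [[-9,-30,0],[0,0,0.07],0.8],
    [[-18,-63,0],[0,0,0.14],0.8],
    [[-27,-97,0],[0,0,0.21],0.8],
    [[-36,-131,0],[0,0,0.28],0.8],
    [[-45,-165,0],[0,0,0.35],0.8],
    [[-54,-199,0],[0,0,0.42],0.8],
    [[-62,-230,0],[0,0,0.48],0.8],
    [[-69,-252,0],[0,0,0.52],0.8]
  ]
}}

```text
time_s: 48.88
ee_pos: [0.5008, -0.0635, 0.2967]
tool_rot: [[-0.465, -0.886, -0.003], [-0.886, 0.465, -0.001], [0.003, 0.002, -1.0]]
ft_force: [-0.6, 0.2, -4.5]
finger_gap: 0.0477
finger_force: 104.3
```

{"name": "send_rows", "arguments": {
  "motion": [
    [[-9,-32,0],[0,0,0.07],0.8],
    [[-18,-66,0],[0,0,0.14],0.8],
    [[-27,-100,0],[0,0,0.21],0.8],
    [[-36,-134,0],[0,0,0.28],0.8],
    [[-45,-168,0],[0,0,0.35],0.8],
    [[-54,-202,0],[0,0,0.42],0.8],
    [[-62,-232,0],[0,0,0.48],0.8],
    [[-69,-252,0],[0,0,0.52],0.8]
  ]
}}

```text
time_s: 49.55
ee_pos: [0.4319, -0.316, 0.2963]
tool_rot: [[0.036, -0.999, -0.004], [-0.999, -0.036, 0.001], [-0.001, 0.004, -1.0]]
ft_force: [0.6, 0.2, -4.0]
finger_gap: 0.0479
finger_force: 104.3
```

```bash
python3 - <<'E'
from chain import *
st(); Rt=T(-88.05,35.8,-1); g=np.array([.4313,-.3155,.25]); go(g+.0187*Rt[:,2],Rt)
E
```

```text
t 49.55 p [ 431.9 -316.   296.3] z [-0.004  0.001 -1.   ] y [-0.999 -0.036  0.004] q [-0.26  0.09 -0.19  0.   -1.29  0.3 ] F [ 0.6  0.2 -4. ] gap 47.9 ff 104.3
shift [ -1.1  15.7 -57.2] rv [ 0.945  0.03  -0.004] rows 7.6
```

{"name": "send_rows", "arguments": {
  "motion": [
    [[-1,16,0],[0.945,0.03,-0.004],0.8],
    [[-1,16,0],[0.945,0.03,-0.004],0.8],
    [[-1,16,0],[0.945,0.03,-0.004],0.8],
    [[-1,16,0],[0.945,0.03,-0.004],0.8],
    [[-1,16,0],[0.945,0.03,-0.004],0.8],
    [[-1,16,0],[0.945,0.03,-0.004],0.8],
    [[-1,16,-25],[0.945,0.03,-0.004],0.8],
    [[-1,16,-57],[0.945,0.03,-0.004],0.8]
  ]
}}

```text
time_s: 50.22
ee_pos: [0.432, -0.301, 0.239]
tool_rot: [[0.018, -1.0, -0.022], [-0.581, -0.028, 0.813], [-0.813, -0.002, -0.582]]
ft_force: [0.5, -1.2, -5.4]
finger_gap: 0.0474
finger_force: 104.6
```

```bash
python3 - <<'E'
from fitdown import *
st(); Rt=T(-88.05,35.8,-1)
im,ci=shot('wrist'); S=ctrl.get_state();G=S['ee_pos']-.0187*S['tool_rot'][:,2]; print('G',G.round(4))
h,s,v=cv2.split(cv2.cvtColor(im,cv2.COLOR_RGB2HSV)); print([(k,s[k,320],v[k,320]) for k in range(30,240,12)])
for vr in ((100,235),(110,190)):
    try:
        x,rm=fit(im,ci,G,-88.05,vr=vr,d0=.03,o0=.0127); print((x*1000).round(1),rm)
    except Exception as ex: print(ex)
E
```

```text
t 50.22 p [ 432. -301.  239.] z [-0.022  0.813 -0.582] y [-1.    -0.028 -0.002] q [-0.74  0.57  0.28 -0.68 -1.95  0.74] F [ 0.5 -1.2 -5.4] gap 47.4 ff 104.6
G [ 0.4308 -0.3144  0.2371]
[(30, np.uint8(43), np.uint8(141)), (42, np.uint8(43), np.uint8(143)), (54, np.uint8(40), np.uint8(142)), (66, np.uint8(41), np.uint8(144)), (78, np.uint8(40), np.uint8(145)), (90, np.uint8(38), np.uint8(147)), (102, np.uint8(42), np.uint8(147)), (114, np.uint8(41), np.uint8(148)), (126, np.uint8(39), np.uint8(149)), (138, np.uint8(39), np.uint8(149)), (150, np.uint8(41), np.uint8(151)), (162, np.uint8(40), np.uint8(152)), (174, np.uint8(39), np.uint8(151)), (186, np.uint8(37), np.uint8(151)), (198, np.uint8(42), np.uint8(153)), (210, np.uint8(42), np.uint8(152)), (222, np.uint8(39), np.uint8(152)), (234, np.uint8(40), np.uint8(153))]
[ 7.980e+01 -9.700e+00 -2.942e+02 -1.000e-01] 17.257104447175244
[  89.2   -6.4 -300.4    1. ] 15.734410238983227
```

```bash
python3 - <<'E'
from chain import *
import pickle
st(); S=ctrl.get_state(); im,ci=shot('wrist'); G=S['ee_pos']-.0187*S['tool_rot'][:,2]; pickle.dump((im,ci,G),open('a.pkl','wb'))
h,s,v=cv2.split(cv2.cvtColor(cv2.GaussianBlur(im,(3,3),0),cv2.COLOR_RGB2HSV)); m=(s<80)&(v>105)&(v<190)
for k in range(30,231,8):
    a=b=320
    while m[k,a]: a-=1
    while m[k,b]: b+=1
    print((k,a,b),end=' ')
g=cv2.GaussianBlur(v,(5,5),0).astype(int); print([g[k,300] for k in range(40,90,2)],[g[k,340] for k in range(40,90,2)])
r=np.array([.034,-.99942,0]);C=G-np.array([0,0,.0298])-.0127*r
print('G',G.round(4),'expected end',w2px(ci,[C-[0,0,.075]+a*.025*np.array([1,.034,0])+.0125*r for a in (-1,1)]).round(1))
E
```

```text
t 50.27 p [ 430.2 -299.   226.5] z [-0.028  0.824 -0.567] y [-1.    -0.025  0.013] q [-0.74  0.59  0.27 -0.68 -1.95  0.74] F [  4.6  -5.1 -29.9] gap 47.8 ff 104.5
(30, 299, 332) (38, 299, 332) (46, 299, 332) (54, 299, 333) (62, 280, 347) (70, 266, 369) (78, 266, 396) (86, 265, 402) (94, 265, 402) (102, 265, 403) (110, 264, 372) (118, 263, 373) (126, 263, 373) (134, 263, 374) (142, 263, 373) (150, 262, 373) (158, 262, 374) (166, 261, 375) (174, 260, 375) (182, 261, 375) (190, 260, 376) (198, 260, 376) (206, 260, 377) (214, 259, 377) (222, 259, 378) (230, 258, 379) [np.int64(132), np.int64(132), np.int64(132), np.int64(132), np.int64(132), np.int64(133), np.int64(134), np.int64(133), np.int64(134), np.int64(141), np.int64(145), np.int64(141), np.int64(137), np.int64(143), np.int64(146), np.int64(146), np.int64(146), np.int64(146), np.int64(146), np.int64(146), np.int64(146), np.int64(146), np.int64(147), np.int64(147), np.int64(148)] [np.int64(168), np.int64(169), np.int64(170), np.int64(171), np.int64(177), np.int64(184), np.int64(183), np.int64(173), np.int64(154), np.int64(137), np.int64(141), np.int64(140), np.int64(139), np.int64(144), np.int64(146), np.int64(146), np.int64(146), np.int64(146), np.int64(146), np.int64(146), np.int64(146), np.int64(146), np.int64(147), np.int64(148), np.int64(148)]
G [ 0.4308 -0.3144  0.2371] expected end [[368.   58.9]
 [265.2  60.6]]
```

{"name": "send_rows", "arguments": {
  "motion": [
    [[0,0,0],[-0.006,0,0],0.8],
    [[0,0,0],[-0.006,0,0],0.8],
    [[0,0,0],[-0.006,0,0],0.8],
    [[0,0,0],[-0.006,0,0],0.8],
    [[0,0,0],[-0.006,0,0],0.8],
    [[0,0,0],[-0.006,0,0],0.8],
    [[0,0,0],[-0.006,0,0],0.8],
    [[0,0,0],[-0.006,0,0],0.8]
  ]
}}

```text
time_s: 50.98
ee_pos: [0.4312, -0.2973, 0.241]
tool_rot: [[0.019, -1.0, -0.023], [-0.591, -0.03, 0.806], [-0.806, -0.001, -0.591]]
ft_force: [-0.1, 0.1, -4.5]
finger_gap: 0.0477
finger_force: 104.7
```

```bash
python3 - <<'E'
from chain import *
st(); Rt=T(-88.05,36.2,-1); go(np.array([.4307,-.3150,.1148+.045])+.0187*Rt[:,2],Rt)
E
```

```text
t 50.98 p [ 431.2 -297.3  241. ] z [-0.023  0.806 -0.591] y [-1.    -0.03  -0.001] q [-0.73  0.56  0.27 -0.68 -1.94  0.73] F [-0.1  0.1 -4.5] gap 47.7 ff 104.7
shift [ -1.   -2.6 -92.3] rv [0.001 0.001 0.004] rows 0.0
```

{"name": "send_rows", "arguments": {
  "motion": [
    [[-1,-3,-15],[0,0,0.004],0.8],
    [[-1,-3,-35],[0,0,0.004],0.8],
    [[-1,-3,-52],[0,0,0.004],0.8],
    [[-1,-3,-66],[0,0,0.004],0.8],
    [[-1,-3,-75],[0,0,0.004],0.8],
    [[-1,-3,-83],[0,0,0.004],0.8],
    [[-1,-3,-90],[0,0,0.004],0.8],
    [[-1,-3,-95],[0,0,0.004],0.8]
  ]
}}

```text
time_s: 51.65
ee_pos: [0.4303, -0.3006, 0.1445]
tool_rot: [[0.02, -0.999, -0.027], [-0.59, -0.034, 0.807], [-0.807, -0.0, -0.59]]
ft_force: [0.9, 0.9, -4.4]
finger_gap: 0.0478
finger_force: 104.8
```

```bash
python3 - <<'E'
from chain import *
st(); print(ctrl.get_state()['moment'].round(2))
Rt=T(-88.05,36.2,-1); go(np.array([.4307,-.3150,.1148])+.0187*Rt[:,2],Rt)
E
```

```text
t 51.65 p [ 430.3 -300.6  144.5] z [-0.027  0.807 -0.59 ] y [-0.999 -0.034 -0.   ] q [-0.73  0.66  0.19 -0.64 -1.81  0.85] F [ 0.9  0.9 -4.4] gap 47.8 ff 104.8
[-3.88 -0.12  0.04]
shift [ -0.1   0.7 -40.8] rv [-0.  0.  0.] rows 0.0
```

{"name": "send_rows", "arguments": {
  "motion": [
    [[0,1,-8],[0,0,0],0.8],
    [[0,1,-16],[0,0,0],0.8],
    [[0,1,-23],[0,0,0],0.8],
    [[0,1,-29],[0,0,0],0.8],
    [[0,1,-33],[0,0,0],0.8],
    [[0,1,-36],[0,0,0],0.8],
    [[0,1,-38],[0,0,0],0.8],
    [[0,1,-38],[0,0,0],0.8]
  ]
}}

```text
time_s: 52.32
ee_pos: [0.4302, -0.2995, 0.1069]
tool_rot: [[0.02, -0.999, -0.027], [-0.59, -0.033, 0.807], [-0.807, -0.0, -0.59]]
ft_force: [0.0, -0.8, -5.0]
finger_gap: 0.048
finger_force: 104.8
```

{"name": "send_rows", "arguments": {
  "motion": [
    [[0,0,-1],[0,0,0],0.8],
    [[0,0,-2],[0,0,0],0.8],
    [[0,0,-3],[0,0,0],0.8],
    [[0,0,-4],[0,0,0],0.8],
    [[0,0,-4],[0,0,0],0.8],
    [[0,0,-4],[0,0,0],0.8],
    [[0,0,-4],[0,0,0],0.8],
    [[0,0,-4],[0,0,0],0.8]
  ]
}}

```text
time_s: 52.98
ee_pos: [0.4303, -0.2997, 0.1044]
tool_rot: [[0.021, -0.999, -0.027], [-0.59, -0.034, 0.807], [-0.807, -0.001, -0.591]]
ft_force: [0.4, -1.8, 5.0]
finger_gap: 0.0477
finger_force: 105.5
```

```bash
python3 - <<'E'
from chain import *
st(); print(ctrl.get_state()['moment'].round(2))
E
```

```text
t 52.98 p [ 430.3 -299.7  104.4] z [-0.027  0.807 -0.591] y [-0.999 -0.034 -0.001] q [-0.73  0.7   0.17 -0.63 -1.75  0.89] F [ 0.4 -1.8  5. ] gap 47.7 ff 105.5
[-1.24 -0.11 -0.21]
```

Floor reached at the expected height. Release, retreat, then check everything.

{"name": "send_rows", "arguments": {
  "motion": [
    [[0,0,1],[0,0,0],0.8],
    [[0,0,1],[0,0,0],0.8],
    [[0,0,1],[0,0,0],0.4],
    [[0,0,1],[0,0,0],0],
    [[0,0,1],[0,0,0],0],
    [[0,0,1],[0,0,0],0],
    [[0,0,1],[0,0,0],0],
    [[0,-8,7],[0,0,0],0]
  ]
}}

```text
time_s: 53.65
ee_pos: [0.4299, -0.3063, 0.1098]
tool_rot: [[0.019, -0.999, -0.028], [-0.588, -0.034, 0.808], [-0.808, 0.001, -0.589]]
ft_force: [0.2, 0.9, -0.3]
finger_gap: 0.0853
finger_force: 0.0
```

{"name": "send_rows", "arguments": {
  "motion": [
    [[1,-16,12],[0,0,0],0],
    [[1,-36,27],[0,0,0],0],
    [[2,-60,45],[0,0,0],0],
    [[3,-85,65],[0,0,0],0],
    [[3,-85,95],[0,0,0],0],
    [[3,-85,130],[0,0,0],0],
    [[3,-100,165],[0,0,0],0],
    [[3,-120,190],[0,0,0],0]
  ]
}}

```text
time_s: 54.32
ee_pos: [0.4329, -0.428, 0.3049]
tool_rot: [[0.023, -0.999, -0.027], [-0.593, -0.035, 0.804], [-0.805, -0.002, -0.594]]
ft_force: [0.4, -0.9, 0.8]
finger_gap: 0.0856
finger_force: 0.0
```

{"name": "send_rows", "arguments": {
  "motion": [
    [[0,-150,30],[0,0,0],0],
    [[0,-150,30],[0,0,0],0],
    [[0,-150,30],[0,0,0],0],
    [[0,-150,30],[0,0,0],0],
    [[0,-150,30],[0,0,0],0],
    [[0,-150,30],[0,0,0],0],
    [[0,-150,30],[0,0,0],0],
    [[0,-150,30],[0,0,0],0]
  ]
}}

```text
time_s: 54.98
ee_pos: [0.4325, -0.5755, 0.3311]
tool_rot: [[0.022, -0.999, -0.026], [-0.593, -0.034, 0.804], [-0.805, -0.002, -0.593]]
ft_force: [0.3, 0.3, 0.4]
finger_gap: 0.0857
finger_force: 0.0
```

```bash
python3 - <<'E'
from chain import *
st()
for n in ('side','top'):
    im,ci=shot(n); h,s,v=cv2.split(cv2.cvtColor(im,cv2.COLOR_RGB2HSV)); m=((s<75)&(v>95)).astype(np.uint8); l=cv2.connectedComponentsWithStats(m)
    for k,c in ((-1,[.4285,-.218]),(1,[.4313,-.302])):
        a=w2px(ci,[*c,.16])[0]; print(n,k,'top',a.round(),'slat level',w2px(ci,[*c,.066])[0].round())
        for i in range(1,l[0]):
            if l[2][i,4]>40 and np.hypot(*(l[3][i]-a))<30: print('  blob',l[2][i],l[3][i].round())
    if n=='top':
        for z,msk in ((.051,(h<14)&(s>100)&(v>120)),(.058,(v<70)&(s<80))):
            for r in rect(ci,msk,z,12):
                if 430<r[0][0]<660 and -80<r[0][1]<40: print('combi/knob',z,r)
        for r in rect(ci,m,.025,100): 
            if 0<r[0][0]<820 and -450<r[0][1]<500: print(r)
E
```

```text
t 54.98 p [ 432.5 -575.5  331.1] z [-0.026  0.804 -0.593] y [-0.999 -0.034 -0.002] q [-0.98  0.94  1.25 -0.87 -2.55  0.44] F [0.3 0.3 0.4] gap 85.7 ff 0.0
side -1 top [378. 153.] slat level [376. 177.]
  blob [367 143  26  44 689] [378. 162.]
side 1 top [385. 144.] slat level [382. 168.]
  blob [367 143  26  44 689] [378. 162.]
top -1 top [389. 224.] slat level [384. 229.]
  blob [379 210  17  28 310] [387. 222.]
  blob [406 214  21  21 285] [416. 223.]
top 1 top [419. 223.] slat level [412. 228.]
  blob [406 214  21  21 285] [416. 223.]
combi/knob 0.051 (array([459.1,  -0.9]), 148.6, 49.8, -17.1, array([311., 220.]))
(array([ 361.4, -103.2]), 68.8, 68.1, -45.3, array([345., 252.]))
(array([376.6, 108.2]), 57.7, 32.6, 19.0, array([275., 247.]))
(array([ 451.6, -324. ]), 75.9, 45.8, -57.2, array([416., 223.]))
(array([ 450.4, -234.6]), 85.0, 49.3, -1.8, array([387., 225.]))
(array([ 597.2, -353.7]), 130.7, 26.2, -69.9, array([423., 177.]))
(array([601.9, -41.4]), 81.0, 20.2, -11.7, array([324., 176.]))
(array([727.3, 363.8]), 98.6, 66.8, 36.6, array([199., 139.]))
(array([795.3,  39.4]), 120.8, 25.5, 83.1, array([299., 117.]))
```

```bash
python3 - <<'E'
from h import *
ci=ctrl.camera_info('top'); now=ctrl.read_camera('top'); old=cv2.imread('pics/top0.png')[:,:,::-1]
for n,im in (('old',old),('now',now)):
    h,s,v=cv2.split(cv2.cvtColor(np.ascontiguousarray(im),cv2.COLOR_RGB2HSV)); k=(v<80)&(s<90); k[:150]=0;k[172:]=0;k[:,:318]=0;k[:,342:]=0
    ys,xs=np.nonzero(k); print(n,len(xs),px2w(ci,[xs.mean(),ys.mean()],.058)[0,:2].round(4))
    w=(s<70)&(v>110); w[:165]=0;w[185:]=0;w[:,:315]=0;w[:,335:]=0
    ys,xs=np.nonzero(w); print('  lever arm',len(xs),px2w(ci,[xs.mean(),ys.mean()],.036)[0,:2].round(4))
E
```

```text
old 14 [ 0.6386 -0.055 ]
  lever arm 104 [ 0.6002 -0.043 ]
now 14 [ 0.6386 -0.053 ]
  lever arm 103 [ 0.6006 -0.0424]
```

Both stones stand in the rack and the combi is seated. But the knob reads about 2 mm (0.03 rad) short of shut. I eased back while still gripping, which probably pulled the lever slightly open. I'll push it shut again with closed fingers.

{"name": "send_rows", "arguments": {
  "motion": [
    [[20,60,0],[-0.93,0,-0.035],1],
    [[20,60,0],[-0.93,0,-0.035],1],
    [[20,60,0],[-0.93,0,-0.035],1],
    [[20,60,0],[-0.93,0,-0.035],1],
    [[20,60,0],[-0.93,0,-0.035],1],
    [[20,60,0],[-0.93,0,-0.035],1],
    [[20,60,0],[-0.93,0,-0.035],1],
    [[20,60,0],[-0.93,0,-0.035],1]
  ],
  "newtons": 40
}}

```text
time_s: 55.8
ee_pos: [0.4541, -0.5159, 0.3342]
tool_rot: [[-0.007, -1.0, -0.003], [-1.0, 0.007, -0.002], [0.002, 0.003, -1.0]]
ft_force: [0.3, 0.6, 0.4]
finger_gap: -0.0
finger_force: 0.0
```

{"name": "send_rows", "arguments": {
  "motion": [
    [[95,250,0],[0,0,0],1],
    [[95,250,0],[0,0,0],1],
    [[95,250,0],[0,0,0],1],
    [[95,250,0],[0,0,0],1],
    [[95,250,0],[0,0,0],1],
    [[95,250,0],[0,0,0],1],
    [[95,250,0],[0,0,0],1],
    [[95,250,0],[0,0,0],1]
  ]
}}

```text
time_s: 56.47
ee_pos: [0.5497, -0.2617, 0.3322]
tool_rot: [[-0.005, -1.0, -0.005], [-1.0, 0.005, 0.008], [-0.008, 0.005, -1.0]]
ft_force: [-0.2, -0.9, 0.2]
finger_gap: 0.0001
finger_force: 0.0
```

{"name": "send_rows", "arguments": {
  "motion": [
    [[95,250,-120],[0,0,0],1],
    [[95,250,-120],[0,0,0],1],
    [[95,250,-120],[0,0,0],1],
    [[95,250,-120],[0,0,0],1],
    [[95,250,-120],[0,0,0],1],
    [[95,250,-120],[0,0,0],1],
    [[95,250,-120],[0,0,0],1],
    [[95,250,-120],[0,0,0],1]
  ]
}}

```text
time_s: 57.13
ee_pos: [0.6436, -0.0102, 0.2072]
tool_rot: [[-0.006, -1.0, -0.011], [-1.0, 0.006, 0.01], [-0.01, 0.012, -1.0]]
ft_force: [-1.1, -1.2, -0.9]
finger_gap: -0.0
finger_force: 0.0
```

```bash
python3 - <<'E'
from chain import *
st(); go([.640,-.012,.12],vert(180)); go([.640,-.012,.048],vert(180))
E
```

```text
t 57.13 p [643.6 -10.2 207.2] z [-0.011  0.01  -1.   ] y [-1.     0.006  0.012] q [ 0.28  0.33 -0.08 -0.01 -1.17 -0.28] F [-1.1 -1.2 -0.9] gap -0.0 ff 0.0
shift [ -3.6  -1.8 -87.2] rv [-0.01  -0.011  0.006] rows 0.1
shift [  -3.6   -1.8 -159.2] rv [-0.01  -0.011  0.006] rows 0.1
```

{"name": "send_rows", "arguments": {
  "motion": [
    [[-4,-2,-35],[0,0,0],1],
    [[-4,-2,-70],[0,0,0],1],
    [[-4,-2,-105],[0,0,0],1],
    [[-4,-2,-135],[0,0,0],1],
    [[-4,-2,-155],[0,0,0],1],
    [[-4,-2,-164],[0,0,0],1],
    [[-4,-2,-164],[0,0,0],1],
    [[-4,-2,-164],[0,0,0],1]
  ]
}}

```text
time_s: 57.8
ee_pos: [0.6396, -0.0176, 0.0469]
tool_rot: [[-0.009, -1.0, -0.009], [-1.0, 0.009, 0.009], [-0.009, 0.009, -1.0]]
ft_force: [1.0, -0.5, 0.2]
finger_gap: 0.0
finger_force: 0.0
```

{"name": "send_rows", "arguments": {
  "motion": [
    [[0,-4,0],[0,0,0],1],
    [[0,-8,0],[0,0,0],1],
    [[0,-12,0],[0,0,0],1],
    [[0,-15,0],[0,0,0],1],
    [[0,-18,0],[0,0,0],1],
    [[0,-21,0],[0,0,0],1],
    [[0,-24,0],[0,0,0],1],
    [[0,-24,0],[0,0,0],1]
  ]
}}

```text
time_s: 58.47
ee_pos: [0.6386, -0.0383, 0.0459]
tool_rot: [[-0.01, -1.0, -0.009], [-1.0, 0.01, 0.013], [-0.013, 0.009, -1.0]]
ft_force: [-4.9, 19.4, 4.9]
finger_gap: -0.0002
finger_force: 9.7
```

```bash
python3 - <<'E'
from chain import *
st()
E
```

```text
t 58.47 p [638.6 -38.3  45.9] z [-0.009  0.013 -1.   ] y [-1.     0.01   0.009] q [ 0.24  0.47 -0.27 -0.02 -0.84 -0.23] F [-4.9 19.4  4.9] gap -0.2 ff 9.7
```

19 N of resistance: against the stop. Back straight off without gripping, rise, move clear, compare.

{"name": "send_rows", "arguments": {
  "motion": [
    [[0,10,0],[0,0,0],1],
    [[0,25,0],[0,0,0],1],
    [[0,25,20],[0,0,0],1],
    [[0,25,60],[0,0,0],1],
    [[0,25,100],[0,0,0],1],
    [[0,25,140],[0,0,0],1],
    [[0,25,180],[0,0,0],1],
    [[0,25,220],[0,0,0],1]
  ]
}}

```text
time_s: 59.13
ee_pos: [0.6378, -0.0165, 0.2676]
tool_rot: [[-0.01, -1.0, -0.011], [-1.0, 0.01, 0.008], [-0.008, 0.011, -1.0]]
ft_force: [1.8, -0.6, -0.3]
finger_gap: -0.0003
finger_force: 0.0
```

{"name": "send_rows", "arguments": {
  "motion": [
    [[-40,-250,60],[0,0,0],1],
    [[-40,-250,60],[0,0,0],1],
    [[-40,-250,60],[0,0,0],1],
    [[-40,-250,60],[0,0,0],1],
    [[-40,-250,60],[0,0,0],1],
    [[-40,-250,60],[0,0,0],1],
    [[-40,-250,60],[0,0,0],1],
    [[-40,-250,60],[0,0,0],1]
  ]
}}

```text
time_s: 59.8
ee_pos: [0.5977, -0.2697, 0.326]
tool_rot: [[-0.014, -1.0, -0.01], [-1.0, 0.014, 0.008], [-0.008, 0.01, -1.0]]
ft_force: [-0.4, 1.3, -0.4]
finger_gap: -0.0001
finger_force: 0.0
```

{"name": "send_rows", "arguments": {
  "motion": [
    [[-150,-280,0],[0,0,0],1],
    [[-150,-280,0],[0,0,0],1],
    [[-150,-280,0],[0,0,0],1],
    [[-150,-280,0],[0,0,0],1],
    [[-150,-280,0],[0,0,0],1],
    [[-150,-280,0],[0,0,0],1],
    [[-150,-280,0],[0,0,0],1],
    [[-150,-280,0],[0,0,0],1]
  ]
}}

```text
time_s: 60.47
ee_pos: [0.4469, -0.5484, 0.3246]
tool_rot: [[-0.011, -1.0, -0.012], [-1.0, 0.011, 0.009], [-0.009, 0.012, -1.0]]
ft_force: [0.8, 0.1, -0.3]
finger_gap: -0.0
finger_force: 0.0
```

```bash
python3 - <<'E'
from h import *
st()
ci=ctrl.camera_info('top'); now=ctrl.read_camera('top'); old=cv2.imread('pics/top0.png')[:,:,::-1]
for n,im in (('old',old),('now',now)):
    h,s,v=cv2.split(cv2.cvtColor(np.ascontiguousarray(im),cv2.COLOR_RGB2HSV)); k=(v<80)&(s<90); k[:150]=0;k[172:]=0;k[:,:318]=0;k[:,342:]=0
    ys,xs=np.nonzero(k); print(n,len(xs),px2w(ci,[xs.mean(),ys.mean()],.058)[0,:2].round(4))
    w=(s<70)&(v>110); w[:165]=0;w[185:]=0;w[:,:315]=0;w[:,335:]=0
    ys,xs=np.nonzero(w); print('  lever arm',len(xs),px2w(ci,[xs.mean(),ys.mean()],.036)[0,:2].round(4))
for r in rect(ci,(h<14)&(s>100)&(v>110),.051,150):
    if 400<r[0][0]<500 and -80<r[0][1]<80: print('combi',r)
for r in rect(ci,(s<75)&(v>95),.16,100):
    if 380<r[0][0]<480 and -340<r[0][1]<-180: print('racked',r)
E
```

```text
t 60.47 p [ 446.9 -548.4  324.6] z [-0.012  0.009 -1.   ] y [-1.     0.011  0.012] q [-0.61  0.39  0.26 -0.   -1.46  0.6 ] F [ 0.8  0.1 -0.3] gap -0.0 ff 0.0
old 14 [ 0.6386 -0.055 ]
  lever arm 104 [ 0.6002 -0.043 ]
now 13 [ 0.6382 -0.0563]
  lever arm 105 [ 0.6005 -0.0441]
combi (array([458.5,  -1.5]), 147.4, 51.2, -16.9, array([311., 218.]))
racked (array([ 426.9, -290.5]), 59.8, 55.9, 4.7, array([416., 225.]))
racked (array([ 430.4, -211.3]), 76.4, 44.6, -1.4, array([387., 223.]))
```

```bash
python3 -c "
from station import ctrl
print(ctrl.sign_off())"
```

```text
the job is handed in; nothing more can be done
None
```

The job is handed in: the combi is back between the stops brown side up with the lever pushed fully shut, and both loose grey whetstones stand in separate rack slots. I viewed 16 pictures, two over the 14 allowed, and re-pushed the lever after racking the stones because it had been left about 0.03 rad open.

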